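# Sort the zest pots and hang up the caddy

## Robot

A 6-joint arm with a two-finger parallel gripper is mounted at the origin on the work surface. World frame = base frame: x ahead of the robot, y to its left, z up, the work surface at z = 0. Lengths are in mm, angles in rad, forces in N, time in s.
With the tool pointing down it reaches from about 275 to 750 mm from the base axis. Payload 10.2 kg.
Tool frame: the origin (TCP) lies at the very end of the fingers, on their centre line; the grasp point (between the pads) lies 19 mm behind it; z points along the fingers, y is the direction in which the jaws open and shut (so a half turn about z gives the same grasp; the last joint's range is limited). The gripper opens to 85 mm and grips with 20 to 120 N. Pads are 22 mm wide; open, the fingers measure 114 mm over their backs; the gripper's body (76 mm by 85 mm) begins 54 mm behind the grasp point. The pads swing forward as they close: fully open they stand 13 mm farther back than shut.
Start: joints at [1.117, 0.313, 1.498, -0, 1.331, -0.223], TCP at [120.11, 511.082, 231.294] pointing down, gripper open.
Joint ranges: [-2.94, 2.94], [-0.97, 2.17], [0.19, 2.56], [-1.23, 4.37], [0.02, 3.11], [-2.88, 2.88]. Speed limits (rad/s): [2.39, 2.39, 3.01, 3.14, 3.14, 3.14].

## Interface

Orientations are given as a unit quaternion [w, x, y, z].
In Python, from rig import sensors, imaging, ctrl gives the robot as it stands.
- The arm moves only by the shell command python3 -m creep 'ROWS' [FORCE]. ROWS is JSON, a list of rows, each an object with "grip": the finger opening in mm, from 0 to 85.4; "linear": the shift along the tool's x, y, z in mm, a list of three; "rot": the turn, a rotation vector about the tool's x, y, z in rad, a list of three. A call has 1 to 12 rows; each row shifts and turns the commanded pose from where the row before left it, along the tool's axes as they then stand; what a row does not reach is not made up. A row lasts 1/12 s, in which the tool goes at most 41.7 mm and 7.16 degrees, less where a joint would pass 70% of its speed; a pose out of reach is approached as far as the arm can. A call with a gripper value outside its range is refused whole. The fingers move at their own pace and stop on an object; FORCE is the grip in N (left out, the last holds). Time passes only in rows, so rows that do not move let the fingers close. It gives the time, the measured TCP pose, the force and the opening at its end, in the units of the state.
- sensors.sense(): the state, without advancing time (a new reading comes with each control period).
- imaging.capture(name): name is "scene" or "top" or "wrist"; returns (picture, depth): 400x640x3 uint8, red, green, blue; 400x640 float32, mm along the optical axis (not along the pixel's ray), 0 where there is no reading.
- imaging.camera_params(name): a dict with "intrinsics" (3x3 intrinsics, pixels), "R" (3x3) and "t" (3): a world point X has camera coordinates R X + t. Camera axes: x right, y down, z forward; pixel columns grow to the right and rows downward; lengths in mm; the calibration is good to about 2 mm. The wrist camera is an equidistant fisheye: a pixel r from the principal point sees the ray r / f radians off the axis. A picture is of the moment at which its call begins: read the wrist's pose just before it. camera_params takes no time and is no camera call; for the wrist camera it gives the pose at the moment of the call.
- ctrl.finish_job(): hands the job in, once; it reports no verdict.
The state is a dict: "time_s": time; "joints": joint angles; "dq": joint speeds; "tau": joint torques, N m; "eef_pos": TCP position; "ee_rot": TCP orientation; "force": force on the tool from outside, world axes, zero at the start; "wrist_torque": the same for the moment, N m; "grip_width": opening from 0.0 (shut) to 1.0 (fully open).
Only numpy, scipy, OpenCV 4.12 (cv2) and the standard library are available. Lean on these libraries where they do the work, as an engineer would, in place of code of your own. Each camera call takes 0.05 s, during which the arm holds its last target.

## Task

Sort the zest pots on the tiled counter: the good ones, with a round tag on the lid, go into the aluminium caddy, and the rejects, with a bar-shaped tag, go upright into the reject tray, one to a nest. When all are sorted, swing the caddy's folded bail upright with the caddy still standing on the counter, then lift the caddy by the bail and hang the bail over both hooks of the stand, leaving it there at rest with its pots. Leave the jug, squeezer, saucer and spatula where they are.

Things in the scene. Friction and masses are not known exactly. Their poses are not given: they have to be found in the camera images.
- pot_r1_c (a point): closed upright aluminium pot with a black lid, cylinder 54 mm in diameter and 62 mm tall, about 80 g; on top of the lid lies a white card tag, a ROUND tag (disc 34 mm across): a good pot; this point is the pot's centre, 31 mm above its underside, z up its axis; may be absent
- pot_r2_c (a point): closed upright aluminium pot with a black lid, cylinder 54 mm in diameter and 62 mm tall, about 80 g; on top of the lid lies a white card tag, a ROUND tag (disc 34 mm across): a good pot; this point is the pot's centre, 31 mm above its underside, z up its axis; may be absent
- pot_r3_c (a point): closed upright aluminium pot with a black lid, cylinder 54 mm in diameter and 62 mm tall, about 80 g; on top of the lid lies a white card tag, a ROUND tag (disc 34 mm across): a good pot; this point is the pot's centre, 31 mm above its underside, z up its axis; may be absent
- pot_b1_c (a point): closed upright aluminium pot with a black lid, cylinder 54 mm in diameter and 62 mm tall, about 80 g; on top of the lid lies a white card tag, a narrow straight BAR tag (50 x 11 mm strip): a reject; this point is the pot's centre, 31 mm above its underside, z up its axis; may be absent
- pot_b2_c (a point): closed upright aluminium pot with a black lid, cylinder 54 mm in diameter and 62 mm tall, about 80 g; on top of the lid lies a white card tag, a narrow straight BAR tag (50 x 11 mm strip): a reject; this point is the pot's centre, 31 mm above its underside, z up its axis; may be absent
- caddy: loose open-topped aluminium caddy, 150 mm (its x) by 212 mm (its y) by 70 mm tall, walls and floor 4 mm, about 0.35 kg empty; origin at the centre of its underside, z up. Three pots fit side by side in a row along its y, 66 mm apart. A wire bail swings on pivots at the middle of its two short ends, 62 mm above the underside (the hinge axis is caddy x = 0, z = 62 mm, along y)
- bail (a joint): angle of the caddy's bail, rad: 0 = folded level out over the caddy's -x side (at the start it lies within about 0.3 of that, its crossbar some 30 mm outside the caddy's wall); 1.571 = upright over the caddy; it can swing on to 2.9. Its pivots are a little stiff (0.06 N m, about 0.6 N at the crossbar), so it stays where it is left
- bail_grip (a point): centre of the bail's straight crossbar, 105 mm from the hinge axis. Around it sits a round wooden grip 54 mm long and 18 mm in diameter; beyond the grip the crossbar is 6 mm wire, straight to 85 mm either side of this point
- stand: fixed stand with a double hook: wooden foot, 18 mm steel post 130 mm towards its +x from the hooks, and two equal 8 mm hooks side by side, 90 mm apart along its y, pointing to its -x with upturned ends. Origin on the counter right under the hooks' hollow, z up. The hooks pass under the bail's wire on either side of the wooden grip, so a gripper can hold the grip between them
- hook_seat (a point): on the stand, midway between the two hooks, where the centre of the bail's crossbar lies when hung (253 mm above the counter); axes as the stand's. Each hook's upturned end stands 18 mm towards -x of here, its top 24 mm higher than this point; towards +x the hooks rise gently (1 in 6.5) to a cross rail 130 mm away
- nest1 (a point): centre of the floor (5 mm above the counter) of one square nest of the fixed wooden reject tray; the tray is 76 mm (x) by 147 mm (y), with walls 19 mm high over the counter; each nest is about 66 x 66 mm inside and takes one pot
- nest2 (a point): centre of the floor of the tray's other nest, 72 mm from the first along the tray's y; same size
- jug: bystander: short glass jug, 90 mm across, 110 mm tall; origin under its centre
- squeezer: bystander: folded aluminium hand squeezer, about 215 mm long, lying flat; origin under its cup
- saucer: bystander: orange ceramic saucer 140 mm across; origin under its centre
- spatula: bystander: yellow silicone spatula 240 mm long, lying flat
Not all that is in view belongs to the job. Leave any blue, orange or turquoise look-alike of the part that bears pot_r1_c alone.

How it is judged (in metres and radians):
On the way, in this order (a step that is already met when the one before it is completed fails the run):
1. every round-tag pot is in the caddy and every bar-tag pot in a nest, while the caddy stands on the counter with its bail still folded (less than 0.7 rad) (x of pot_r1_c in the frame of caddy between -0.07 and 0.07 m and y of pot_r1_c in the frame of caddy between -0.101 and 0.101 m and z of pot_r1_c in the frame of caddy between 0.01 and 0.065 m and x of pot_r2_c in the frame of caddy between -0.07 and 0.07 m and y of pot_r2_c in the frame of caddy between -0.101 and 0.101 m and z of pot_r2_c in the frame of caddy between 0.01 and 0.065 m and x of pot_r3_c in the frame of caddy between -0.07 and 0.07 m and y of pot_r3_c in the frame of caddy between -0.101 and 0.101 m and z of pot_r3_c in the frame of caddy between 0.01 and 0.065 m and ((horizontal distance between pot_b1_c and nest1 below 0.012 m and z of pot_b1_c in the frame of nest1 between 0.02 and 0.042 m) or (horizontal distance between pot_b1_c and nest2 below 0.012 m and z of pot_b1_c in the frame of nest2 between 0.02 and 0.042 m)) and angle between each of pot_b1_c, pot_b2_c's own z axis and vertical below 0.15 rad and ((horizontal distance between pot_b2_c and nest1 below 0.012 m and z of pot_b2_c in the frame of nest1 between 0.02 and 0.042 m) or (horizontal distance between pot_b2_c and nest2 below 0.012 m and z of pot_b2_c in the frame of nest2 between 0.02 and 0.042 m)) and height (world z) of caddy below 0.012 m and angle between caddy's own z axis and vertical below 0.1 rad and value of joint bail below 0.7 rad), for 0.2 s.
2. the bail is swung upright (within about 0.3 rad) with the caddy still standing on the counter (height (world z) of caddy below 0.012 m and angle between caddy's own z axis and vertical below 0.1 rad and value of joint bail between 1.25 and 1.9 rad), for 0.2 s.
3. the bail's crossbar hangs on the hooks, carrying the caddy clear of the counter (x of bail_grip in the frame of hook_seat between -0.015 and 0.06 m and y of bail_grip in the frame of hook_seat between -0.03 and 0.03 m and z of bail_grip in the frame of hook_seat between -0.008 and 0.02 m and contact force between caddy and stand above 2 N and height (world z) of caddy above 0.04 m and angle between caddy's own z axis and vertical below 0.4 rad), for 0.2 s.
At the end, for the whole second after the job is handed in: Caddy at rest (< 80 mm/s) on both hooks, clear of the counter by 40 mm, tilt < 0.4 rad, crossbar centre within 30 mm sideways, -15 to 60 mm along and -8 to 20 mm in height of hook_seat. Round-tag pots inside it; bar-tag pots upright (0.15 rad) on nest floors, within 12 mm of centre (all of step 3 and x of pot_r1_c in the frame of caddy between -0.07 and 0.07 m and y of pot_r1_c in the frame of caddy between -0.101 and 0.101 m and z of pot_r1_c in the frame of caddy between 0.01 and 0.065 m and x of pot_r2_c in the frame of caddy between -0.07 and 0.07 m and y of pot_r2_c in the frame of caddy between -0.101 and 0.101 m and z of pot_r2_c in the frame of caddy between 0.01 and 0.065 m and x of pot_r3_c in the frame of caddy between -0.07 and 0.07 m and y of pot_r3_c in the frame of caddy between -0.101 and 0.101 m and z of pot_r3_c in the frame of caddy between 0.01 and 0.065 m and ((horizontal distance between pot_b1_c and nest1 below 0.012 m and z of pot_b1_c in the frame of nest1 between 0.02 and 0.042 m) or (horizontal distance between pot_b1_c and nest2 below 0.012 m and z of pot_b1_c in the frame of nest2 between 0.02 and 0.042 m)) and angle between each of pot_b1_c, pot_b2_c's own z axis and vertical below 0.15 rad and ((horizontal distance between pot_b2_c and nest1 below 0.012 m and z of pot_b2_c in the frame of nest1 between 0.02 and 0.042 m) or (horizontal distance between pot_b2_c and nest2 below 0.012 m and z of pot_b2_c in the frame of nest2 between 0.02 and 0.042 m)) and linear speed of caddy below 0.08 m/s); the robot touches nothing.
It fails at once if the jug is pushed more than 30 mm from its place (distance of jug from where it was at the start of the episode above 0.03 m).
It fails at once if the squeezer is pushed more than 30 mm from its place (distance of squeezer from where it was at the start of the episode above 0.03 m).
It fails at once if the saucer is pushed more than 30 mm from its place (distance of saucer from where it was at the start of the episode above 0.03 m).
It fails at once if the spatula is pushed more than 30 mm from its place (distance of spatula from where it was at the start of the episode above 0.03 m).
Of pot_r1, pot_r2, pot_r3 only 2 to 3 are there at a start; the rules pass over those that are not, and their reading is None.
Of pot_b1, pot_b2 only 1 to 2 are there at a start; the rules pass over those that are not, and their reading is None.
At some moment in a run one of pot_r1, pot_r2, pot_r3, pot_b1, pot_b2 may be knocked a few centimetres aside while the robot is not near it.
It also fails if it takes over 210 s, if anything falls off the work surface, if the arm or the gripper's body presses on something with over 40 N, if the wrist force passes 120 N, or if a joint passes its speed limit or range.

## Working session

There is one attempt and no reset: what is moved stays moved. The work goes in short steps, Python scripts to look and compute and a shell command to move; the robot and the scene stay as the last step left them, time stands still between calls to the robot, and variables do not carry over. Pictures are saved under pics/ and viewed, and the job is handed in when it is done.

```bash
ls; mkdir -p pics; python3 - <<'E'
from rig import sensors, imaging, ctrl
import cv2,numpy as np
print(sensors.sense())
for n in ["scene","top"]:
    p,d=imaging.capture(n); cv2.imwrite(f"pics/{n}0.png",p[:,:,::-1]); np.savez(f"pics/{n}0.npz",p=p,d=d)
    print(n,imaging.camera_params(n))
E
```

```text
pics
{'time_s': 0.0, 'joints': array([ 1.11663270e+00,  3.13444452e-01,  1.49843809e+00, -4.30228299e-06,
        1.33099932e+00, -2.23359389e-01]), 'dq': array([ 0.00134491, -0.00269677, -0.00198976, -0.00010668, -0.00044355,
       -0.00040536]), 'tau': array([ 1.23557766e-03, -4.12262893e+01, -2.59748483e+01, -1.58913313e-04,
        4.10965935e-03,  1.10784998e-05]), 'eef_pos': array([119.97553748, 510.84290769, 230.73753613]), 'ee_rot': array([-2.12244579e-04,  1.15145611e-01,  9.93348415e-01, -6.08665727e-04]), 'force': array([-0.30926786,  0.35349862, -0.70380114]), 'wrist_torque': array([-0.00578408, -0.05216928, -0.00091439]), 'grip_width': 0.999349823298994}
scene {'intrinsics': array([[424.58207687,   0.        , 323.6161945 ],
       [  0.        , 424.58207687, 203.95917841],
       [  0.        ,   0.        ,   1.        ]]), 'R': array([[-0.50674595,  0.86206731, -0.00696323],
       [ 0.48340345,  0.27745096, -0.83026627],
       [-0.71381346, -0.42410012, -0.55732346]]), 't': array([ 401.38289816, -111.29891791, 1671.08479382])}
top {'intrinsics': array([[377.36533213,   0.        , 317.31635967],
       [  0.        , 377.36533213, 200.28946254],
       [  0.        ,   0.        ,   1.        ]]), 'R': array([[ 0.01173729, -0.9999106 , -0.00640544],
       [-0.98073178, -0.01026241, -0.19508936],
       [ 0.19500618,  0.00857184, -0.98076456]]), 't': array([-156.21712148,  571.91483481, 1314.19600096])}
```

View pics/top0.png

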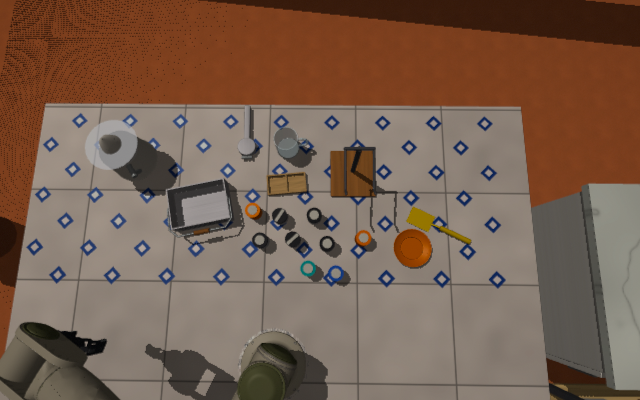

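View pics/scene0.png

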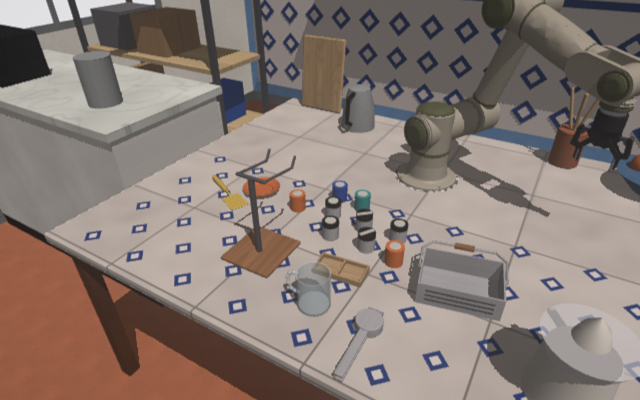

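```bash
cat > h.py <<'E'
import numpy as np, cv2
from rig import sensors, imaging, ctrl
def cam(n):
    c=imaging.camera_params(n); return np.array(c["intrinsics"]),np.array(c["R"]),np.array(c["t"])
def ray(n,u,v,z,c=None):
    K,R,t=c or cam(n); d=R.T@np.array([(u-K[0,2])/K[0,0],(v-K[1,2])/K[1,1],1]); o=-R.T@t
    return o+d*(z-o[2])/d[2]
def proj(n,X):
    K,R,t=cam(n); p=R@np.array(X)+t; return K[0,0]*p[0]/p[2]+K[0,2],K[1,1]*p[1]/p[2]+K[1,2]
def grid(n,d):
    K,R,t=cam(n); v,u=np.mgrid[0:400,0:640]; P=np.stack([(u-K[0,2])/K[0,0]*d,(v-K[1,2])/K[1,1]*d,d],-1)-t
    return P@R
def crop(p,x0,y0,x1,y1,f,name):
    cv2.imwrite(name,cv2.resize(p[y0:y1,x0:x1,::-1],None,fx=f,fy=f,interpolation=cv2.INTER_CUBIC))
E
python3 - <<'E'
from h import *
z=np.load("pics/top0.npz"); crop(z['p'],160,130,410,290,3.2,"pics/t0c.png")
z=np.load("pics/scene0.npz"); crop(z['p'],200,140,520,320,2.5,"pics/s0c.png")
E
```

```text
(no output)
```

View pics/t0c.png

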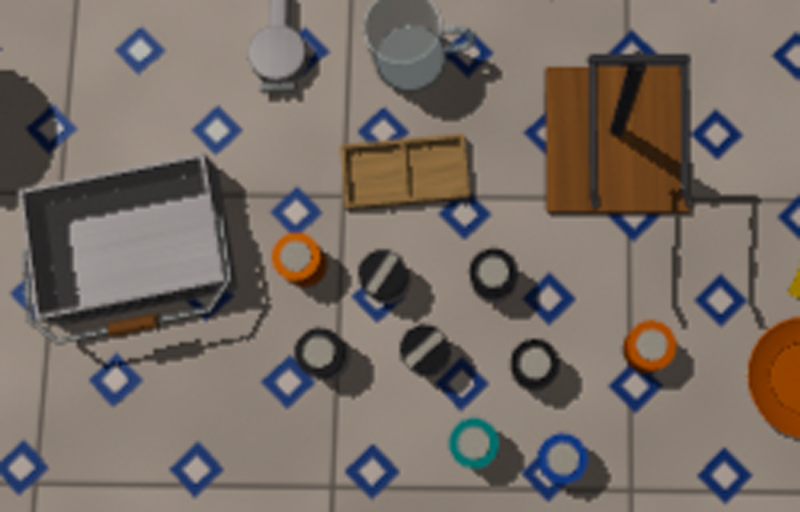

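View pics/s0c.png

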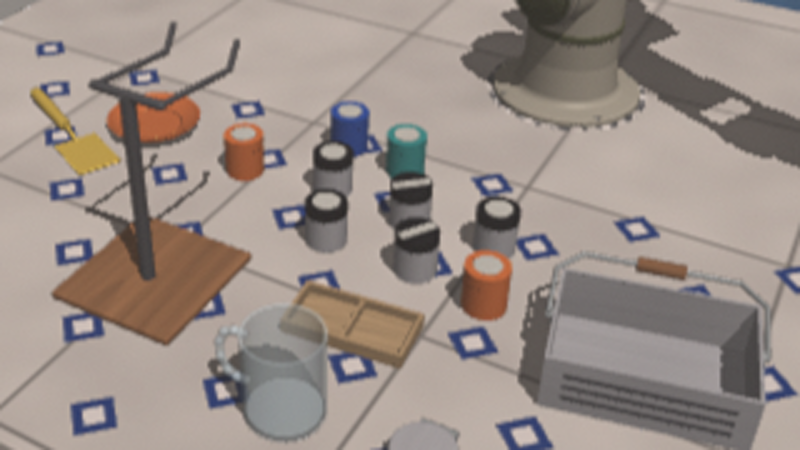

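```bash
python3 - <<'E'
from h import *
z=np.load("pics/top0.npz"); p,d=z['p'],z['d']; G=grid("top",d)
m=((abs(G[:,:,2]-62)<7)).astype(np.uint8)
n,l,s,c=cv2.connectedComponentsWithStats(m)
for i in range(1,n):
    if s[i,4]>100 and s[i,4]<900:
        mm=l==i; print(c[i].round(1),s[i,2:],"ray",ray("top",*c[i],62).round(1),"dep",G[mm].mean(0).round(1),p[mm].mean(0).round(0))
K,R,t=cam("top");print("cam",-R.T@t)
# tag blobs orientation
for a,b in [(384,275),(425,350),(320,353),(493,275),(534,364)]:
    u,v=160+a/3.2,130+b/3.2; print((u,v),ray("top",u,v,62).round(1),ray("top",u,v,62).round(1))
# other heights: tall stuff
for name,lo,hi,x0,y0,x1,y1 in [("caddy rim",64,80,155,165,250,250),("hooks",235,290,325,130,410,235),("tray",12,26,255,165,315,205),("bailgrip",50,130,180,215,245,250)]:
    mm=np.zeros((400,640),bool); mm[y0:y1,x0:x1]=1; mm&=(G[:,:,2]>lo)&(G[:,:,2]<hi)
    P=G[mm]; print(name,mm.sum(),P.min(0).round(),P.max(0).round())
    r=cv2.minAreaRect(P[:,:2].astype(np.float32)); print(r, cv2.boxPoints(r).round())
E
```

```text
[169.5 207.9] [ 10  43 115] ray [538.7 383.1  62. ] dep [538.7 382.3  64. ] [81. 78. 77.]
[252.4 210. ] [ 16  15 178] ray [534.2  83.4  62. ] dep [534.3  83.4  62.1] [158. 102.  50.]
[574.4 252.6] [ 15  96 255] ray [  395.2 -1052.2    62. ] dep [  396.6 -1052.2    61.9] [90. 86. 80.]
[279.1 215.2] [ 15  15 180] ray [516.4 -13.5  62. ] dep [516.4 -13.5  62.3] [61. 59. 56.]
[313.9 214.9] [ 15  15 181] ray [ 518.9 -138.2   62. ] dep [ 518.9 -138.2   62.3] [73. 70. 66.]
[363.2 237.6] [ 16  16 187] ray [ 439.3 -314.    62. ] dep [ 439.3 -313.9   62.5] [150.  95.  50.]
[259.5 239.9] [ 16  15 193] ray [427.2  53.4  62. ] dep [427.2  53.3  62.1] [76. 73. 69.]
[292.4 238.9] [ 16  15 188] ray [431.9 -63.2  62. ] dep [431.9 -63.2  61.9] [60. 58. 55.]
[327.  243.3] [ 15  16 182] ray [ 417.8 -185.9   62. ] dep [ 417.9 -185.9   62.2] [74. 71. 66.]
[307.7 268.2] [ 16  16 192] ray [ 330.4 -119.3   62. ] dep [ 330.4 -119.3   62.7] [ 65. 118. 111.]
[335.6 273.1] [ 16  16 192] ray [ 314.9 -216.5   62. ] dep [ 314.9 -216.4   62.4] [ 72.  89. 122.]
[584.8 337.8] [ 14  74 207] ray [  111.5 -1052.8    62. 
[... 528 characters left out ...]
25), 11.911534309387207) [[422. 369.]
 [483.  81.]
 [667. 119.]
 [606. 408.]]
hooks 398 [ 548. -332.  238.] [ 708. -233.  281.]
((628.0446166992188, -283.1184997558594), (160.2278289794922, 98.48030090332031), 0.3946179449558258) [[ 548. -234.]
 [ 548. -333.]
 [ 708. -332.]
 [ 708. -233.]]
tray 213 [ 602. -107.   12.] [690.  46.  25.]
((646.5215454101562, -31.066314697265625), (77.72149658203125, 146.7274627685547), 6.089354038238525) [[ 600.   38.]
 [ 616. -108.]
 [ 693. -100.]
 [ 677.   46.]]
bailgrip 275 [437. 154.  50.] [516. 339.  87.]
((471.893798828125, 242.33999633789062), (45.2797966003418, 191.08062744140625), 14.434505462646484) [[426. 329.]
 [474. 144.]
 [518. 155.]
 [470. 341.]]
```

```bash
python3 - <<'E'
from h import *
z=np.load("pics/top0.npz"); p,d=z['p'],z['d']; G=grid("top",d)
sub=G[160:260,150:250]
P=sub.reshape(-1,3); P=P[(P[:,2]>55)&(P[:,2]<130)]
im=np.full((560,700,3),255,np.uint8)
for q in P:
    c=int(np.clip((q[2]-55)*4,0,255)); cv2.circle(im,(int((420-q[1])*1.9),int((690-q[0])*1.9)),2,(c,0,255-c),-1)
for x in range(400,700,50): cv2.putText(im,str(x),(0,int((690-x)*1.9)),0,.4,(0,0,0)); 
for y in range(100,420,50): cv2.putText(im,str(y),(int((420-y)*1.9),555),0,.4,(0,0,0))
cv2.imwrite("pics/cad.png",im)
z2=np.load("pics/scene0.npz"); G2=grid("scene",z2['d'])
p2=z2['p'].astype(int)
# grip: brown
hsv=cv2.cvtColor(z2['p'],cv2.COLOR_RGB2HSV)
sel=np.zeros((400,640),bool); sel[235:255,450:480]=1
sel&=(p2[:,:,0]-p2[:,:,2]>50)
print("grip scene",sel.sum(),np.median(G2[sel],0),G2[sel].min(0),G2[sel].max(0),np.argwhere(sel).mean(0)[::-1])
pt=p.astype(int); sel=np.zeros((400,640),bool); sel[225:240,190:215]=1
sel&=(pt[:,:,0]-pt[:,:,2]>40); print("grip top",sel.sum(),np.median(G[sel],0),G[sel].min(0),G[sel].max(0),np.argwhere(sel).mean(0)[::-1])
crop(z['p'],155,160,255,250,8,"pics/cadc.png")
crop(z2['p'],400,230,520,320,6.6,"pics/cads.png")
E
```

```text
grip scene 64 [460.05896295 262.96674613  79.80055027] [449.67373188 238.10554038  72.68123061] [467.72690377 286.17676918  82.42830598] [464.640625 246.3125  ]
grip top 60 [454.53495412 259.57268156  78.03582236] [444.03605064 232.48711796  -3.56489241] [474.87511052 302.39894811  86.58198976] [200.91666667 230.96666667]
```

View pics/cad.png

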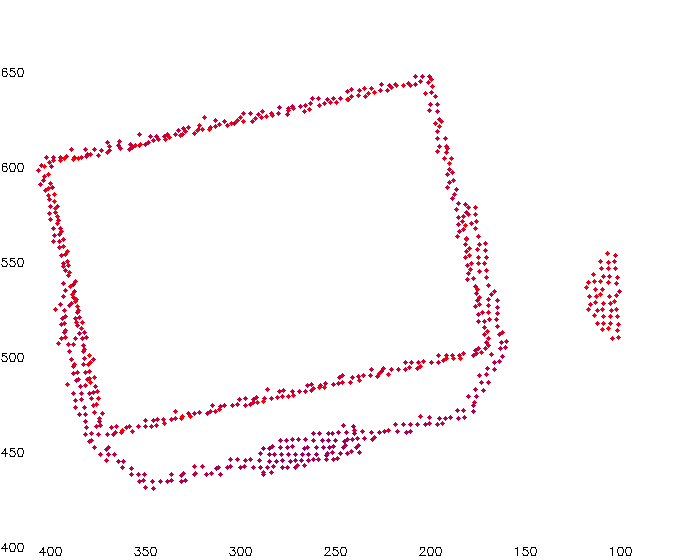

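View pics/cads.png

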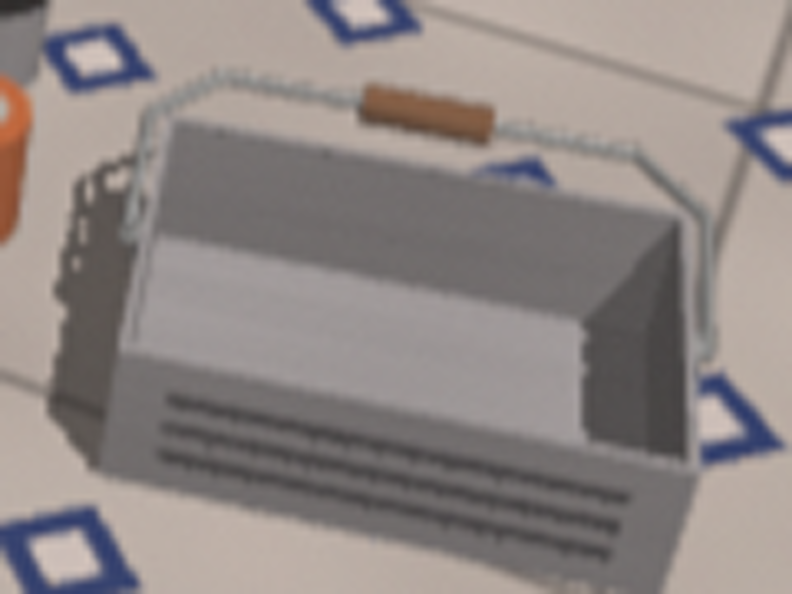

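```bash
python3 - <<'E'
from h import *
z=np.load("pics/top0.npz"); p,d=z['p'],z['d']; G=grid("top",d)
P=G[160:260,150:250].reshape(-1,3); P=P[(P[:,2]>60)&(P[:,2]<76)]
# frame guess
th=np.arctan2(43,200.)
ex=None
for it in range(3):
    # caddy y axis approx world +y rotated: far wall from (604,400) to (647,200)
    ey=np.array([-np.sin(th),np.cos(th)]); ex=np.array([np.cos(th),np.sin(th)])
    a=P[:,:2]@ex; b=P[:,:2]@ey
    if it==0:
        c0=np.array([552,287.]);
    A=a-c0@ex; B=b-c0@ey
    far=(abs(A-73)<8)&(abs(B)<95); near=(abs(A+73)<8)&(abs(B)<95)
    kf=np.polyfit(B[far],A[far],1); kn=np.polyfit(B[near],A[near],1)
    L=(abs(B-104)<6)&(A>20)&(A<70); Rr=(abs(B+104)<6)&(A>20)&(A<70)
    mid=(kf[1]+kn[1])/2; mb=(np.median(B[L])+np.median(B[Rr]))/2
    print(kf,kn,np.median(B[L]),np.median(B[Rr]),L.sum(),Rr.sum())
    c0=c0+mid*ex+mb*ey; th=th-np.arctan((kf[0]+kn[0])/2)
    print("center",c0,"th",th)
grip=np.array([451,262.,84]); print("grip local",(grip[:2]-c0)@ex,(grip[:2]-c0)@ey)
# bail wire points
Q=G[160:260,150:250].reshape(-1,3); a=(Q[:,:2]-c0)@ex;b=(Q[:,:2]-c0)@ey
s=(a<-88)&(a>-115)&(Q[:,2]>50)&(abs(b)<85)
print("bar",s.sum(),np.median(a[s]),np.median(Q[s,2]),b[s].min(),b[s].max(),np.polyfit(b[s],a[s],1))
s=(a<-88)&(a>-115)&(Q[:,2]>50)&(abs(b)<27); print("grip",np.median(a[s]),np.percentile(Q[s,2],[10,50,90]),np.median(b[s]))
P=G[125:240,320:420].reshape(-1,3)
for x0 in range(540,720,15):
    s=(P[:,2]>230)&(P[:,0]>x0)&(P[:,0]<x0+15)
    for sg in (0,1):
        ss=s&((P[:,1]>-283)==sg); 
        if ss.sum(): print(x0,sg,ss.sum(),P[ss].mean(0).round(1))
E
```

```text
[-4.09884524e-03  7.47159264e+01] [-9.26327165e-03 -7.11882205e+01] 99.01357220283137 -108.87065091288926 8 8
center [554.7604097  282.55232467] th 0.2184571190608482
[2.68040981e-03 7.29628477e+01] [ 2.26099397e-04 -7.28439393e+01] 102.05010673129604 -106.63959442497315 26 23
center [555.31577613 280.32500515] th 0.2170038654796275
[1.37025183e-03 7.28927141e+01] [-1.79490978e-03 -7.29196613e+01] 104.3769000678499 -104.3103570327963 27 23
center [555.29545505 280.35459543] th 0.2172161944558739
grip local -105.80123588757998 4.531181059070148
bar 135 -104.40515338642732 75.6600894302956 -84.32910806480666 83.96988244993909 [-3.35659268e-03 -1.04653239e+02]
grip -105.42858891935482 [72.44946104 77.48573927 81.36368236] 0.0059154157791019
540 0 4 [ 552.6 -328.5  276.6]
540 1 7 [ 551.2 -238.9  275.8]
555 0 10 [ 563.1 -327.1  261.8]
555 1 7 [ 563.4 -237.7  261.2]
570 0 13 [ 578.5 -328.3  248.7]
570 1 13 [ 577.3 -237.8  250.1]
585 0 14 [ 592.4 -328.3  250.4]
585 1 15 [ 592.  -237.4  251. ]
600 0 15 [ 607.3 -328.1  253.6]
600 1 14 [ 607.  -237.5  253.1]
615 0 15 [ 623.  -328.2  255.1]
615 1 15 [ 622.  -237.3  255.8]
630 0 13 [ 637.3 -327.8  258.4]
630 1 15 [ 637.4 -237.2  258.5]
645 0 15 [ 651.9 -328.   260.2]
645 1 14 [ 652.2 -237.2  261.9]
660 0 9 [ 667.  -326.5  262.9]
660 1 15 [ 667.6 -237.   262.9]
675 0 10 [ 682.  -326.3  265.1]
675 1 15 [ 683.2 -239.6  264.9]
690 0 72 [ 697.7 -305.3  267.4]
690 1 78 [ 697.1 -259.6  265.6]
705 0 1 [ 708.2 -284.3  264.4]
705 1 2 [ 707.6 -279.4  265.8]
```

```bash
cat >> h.py <<'E'
from scipy.spatial.transform import Rotation as Ro
def pose():
    s=sensors.sense(); q=s['ee_rot']; return s,np.array(s['eef_pos']),Ro.from_quat([q[1],q[2],q[3],q[0]]).as_matrix()
def delta(target,label=""):
    s,p,R=pose(); D=R.T@(np.array(target,float)-p); print(label,"tool delta",D.round(1),"dist",np.linalg.norm(D).round(1)); return D
def pots(n="top",save=None):
    p,d=imaging.capture(n); G=grid(n,d)
    if save: cv2.imwrite(save,p[:,:,::-1])
    m=(abs(G[:,:,2]-63)<8).astype(np.uint8)
    k,l,s,c=cv2.connectedComponentsWithStats(m)
    for i in range(1,k):
        if 60<s[i,4]<300 and s[i,2]<24 and s[i,3]<24:
            mm=l==i; print(ray(n,*c[i],62)[:2].round(1),s[i,2:],p[mm].mean(0).round(0))
    return p,d,G
def tilt():
    s,p,R=pose(); print("t",round(s['time_s'],2),"tcp",p.round(1),"z",R[:,2].round(3),"yaw_y",np.arctan2(R[1,1],R[0,1]).round(3),"F",s['force'].round(1),"w",round(s['grip_width'],3),"j",s['joints'].round(2))
E
python3 -m creep '[{"grip":85,"linear":[0,0,0],"rot":[0,0,0.1247]},{"grip":85,"linear":[0,0,0],"rot":[0,0,0.1247]},{"grip":85,"linear":[0,0,0],"rot":[0,0,0.1247]},{"grip":85,"linear":[0,0,0],"rot":[0,0,0.1247]},{"grip":85,"linear":[0,0,0],"rot":[0,0,0.1247]},{"grip":85,"linear":[0,0,0],"rot":[0,0,0.1247]},{"grip":85,"linear":[0,0,0],"rot":[0,0,0.1247]},{"grip":85,"linear":[0,0,0],"rot":[0,0,0.1247]},{"grip":85,"linear":[0,0,0],"rot":[0,0,0.1247]},{"grip":85,"linear":[0,0,0],"rot":[0,0,0]}]' 30
python3 -c "
from h import *
tilt(); pots(); delta([427,53,150])"
```

```text
time_s: 0.93
eef_pos: [120.0, 511.0, 231.0]
ee_rot: [0.0, 0.628, 0.778, -0.0]
force: [0.5, 0.6, 0.1]
grip_width: 0.995
t 0.93 tcp [120. 511. 231.] z [-0.    -0.001 -1.   ] yaw_y 0.213 F [0.5 0.6 0.1] w 0.995 j [1.12 0.31 1.5  0.   1.33 0.9 ]
[534.3  83.8] [ 16  15 182] [158. 103.  52.]
[516.5 -13.6] [ 15  15 180] [61. 59. 56.]
[ 518.7 -138.4] [ 15  15 179] [73. 70. 66.]
[ 439.7 -314. ] [ 16  16 190] [150.  96.  52.]
[427.1  53.3] [ 16  15 194] [76. 73. 69.]
[432.  -63.1] [ 16  15 190] [60. 58. 55.]
[ 417.6 -185.7] [ 15  16 190] [74. 71. 66.]
[ 330.3 -119.4] [ 16  16 193] [ 65. 118. 111.]
[ 314.9 -216.3] [ 16  16 196] [ 71.  88. 122.]
 tool delta [-513.9  199.6   81.2] dist 557.2
```

```bash
python3 -m creep '[{"grip":85,"linear":[-36,14,5],"rot":[0,0,0]},{"grip":85,"linear":[-36,14,5],"rot":[0,0,0]},{"grip":85,"linear":[-36,14,5],"rot":[0,0,0]},{"grip":85,"linear":[-36,14,5],"rot":[0,0,0]},{"grip":85,"linear":[-36,14,5],"rot":[0,0,0]},{"grip":85,"linear":[-36,14,5],"rot":[0,0,0]},{"grip":85,"linear":[-36,14,5],"rot":[0,0,0]},{"grip":85,"linear":[-36,14,5],"rot":[0,0,0]},{"grip":85,"linear":[-36,14,5],"rot":[0,0,0]},{"grip":85,"linear":[-36,14,5],"rot":[0,0,0]},{"grip":85,"linear":[-36,14,5],"rot":[0,0,0]},{"grip":85,"linear":[-36,14,5],"rot":[0,0,0]}]' 30
python3 -c "
from h import *
tilt(); delta([427,53,150])"
```

```text
time_s: 1.98
eef_pos: [378.1, 123.7, 171.2]
ee_rot: [0.0, 0.624, 0.781, 0.0]
force: [1.2, 0.0, -0.1]
grip_width: 0.995
t 1.98 tcp [378.1 123.7 171.2] z [ 0.  0. -1.] yaw_y 0.222 F [ 1.2  0.  -0.1] w 0.995 j [ 0.02  0.1   1.94  0.    1.11 -0.2 ]
 tool delta [-79.7  32.1  21.2] dist 88.5
```

```bash
python3 -m creep '[{"grip":85,"linear":[-27,11,7],"rot":[0,0,0]},{"grip":85,"linear":[-27,11,7],"rot":[0,0,0]},{"grip":85,"linear":[-26,10,7],"rot":[0,0,0]},{"grip":85,"linear":[0,0,0],"rot":[0,0,0]},{"grip":85,"linear":[0,0,0],"rot":[0,0,0]}]' 30
python3 -c "
from h import *
tilt(); delta([427,53,30])
p,d=imaging.capture('wrist'); cv2.imwrite('pics/w1.png',p[:,:,::-1]); print(imaging.camera_params('wrist'))"
```

```text
time_s: 2.4
eef_pos: [426.0, 53.7, 149.8]
ee_rot: [-0.001, 0.626, 0.78, -0.0]
force: [0.3, -0.0, -0.2]
grip_width: 0.998
t 2.4 tcp [426.   53.7 149.8] z [-0.001  0.    -1.   ] yaw_y 0.219 F [ 0.3 -0.  -0.2] w 0.998 j [-0.15  0.19  1.88  0.    1.07 -0.37]
 tool delta [ -0.9   1.  119.8] dist 119.8
{'intrinsics': array([[309.70691629,   0.        , 326.69841757],
       [  0.        , 309.70691629, 203.36160742],
       [  0.        ,   0.        ,   1.        ]]), 'R': array([[ 0.9757925 ,  0.21869073, -0.00183192],
       [ 0.20738187, -0.9226081 ,  0.32524921],
       [ 0.06943885, -0.31775565, -0.94562656]]), 't': array([-426.22629111,  -54.42930967,  291.04575899])}
```

View pics/w1.png

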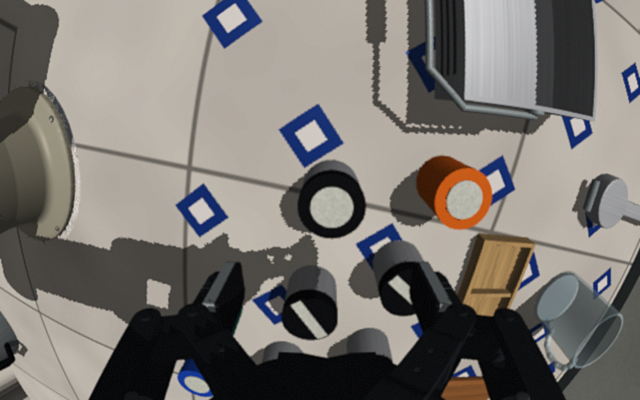

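```bash
cat >> h.py <<'E'
def wray(u,v,z,c=None):
    K,R,t=c or cam("wrist"); a=np.array([u-K[0,2],v-K[1,2]]); r=np.hypot(*a); th=r/K[0,0]
    d=np.array([*(a/max(r,1e-9)*np.sin(th)),np.cos(th)]); d=R.T@d; o=-R.T@t
    return o+d*(z-o[2])/d[2]
E
python3 -c "
from h import *
for q in [(332.5,206),(466,199.5),(310,311)]: print(wray(*q,62).round(1))"
```

```text
[428.8  57.   62. ]
[537.2  87.1  62. ]
[431.9 -49.3  62. ]
```

```bash
python3 -m creep '[{"grip":85,"linear":[0,1,30],"rot":[0,0,0]},{"grip":85,"linear":[0,0,30],"rot":[0,0,0]},{"grip":85,"linear":[0,0,30],"rot":[0,0,0]},{"grip":85,"linear":[0,0,28],"rot":[0,0,0]},{"grip":85,"linear":[0,0,0],"rot":[0,0,0]},{"grip":40,"linear":[0,0,0],"rot":[0,0,0]},{"grip":40,"linear":[0,0,0],"rot":[0,0,0]},{"grip":40,"linear":[0,0,0],"rot":[0,0,0]},{"grip":40,"linear":[0,0,0],"rot":[0,0,0]},{"grip":40,"linear":[0,0,0],"rot":[0,0,0]},{"grip":40,"linear":[0,0,0],"rot":[0,0,0]}]' 30
python3 -c "
from h import *
tilt()"
```

```text
time_s: 3.37
eef_pos: [428.0, 54.8, 34.3]
ee_rot: [0.001, 0.626, 0.78, 0.001]
force: [-0.2, 2.3, 6.6]
grip_width: 0.619
t 3.37 tcp [428.   54.8  34.3] z [ 0.004 -0.    -1.   ] yaw_y 0.218 F [-0.2  2.3  6.6] w 0.619 j [-0.15  0.4   1.99  0.    0.75 -0.36]
```

```bash
python3 -m creep '[{"grip":40,"linear":[0,0,-30],"rot":[0,0,0]},{"grip":40,"linear":[0,0,-40],"rot":[0,0,0]},{"grip":40,"linear":[0,0,-40],"rot":[0,0,0]},{"grip":40,"linear":[0,0,-10],"rot":[0,0,0]},{"grip":40,"linear":[0,0,0],"rot":[0,0,0]}]' 30
python3 -c "
from h import *
tilt();delta([541.1,344.8,150])
p,d,G=pots(save='pics/t2.png')"
```

```text
time_s: 3.78
eef_pos: [428.6, 54.5, 156.4]
ee_rot: [0.004, 0.626, 0.78, 0.002]
force: [0.0, -1.0, -0.0]
grip_width: 0.623
t 3.78 tcp [428.6  54.5 156.4] z [ 0.009 -0.001 -1.   ] yaw_y 0.218 F [ 0. -1. -0.] w 0.623 j [-0.15  0.19  1.87  0.    1.07 -0.36]
 tool delta [259.  172.7   7. ] dist 311.4
[539.7  83. ] [ 16  12 142] [162. 112.  64.]
[516.7 -13.8] [ 15  15 179] [63. 61. 58.]
[ 518.9 -138.1] [ 15  15 180] [77. 74. 69.]
[ 439.6 -314.3] [ 16  16 189] [156. 100.  54.]
[432.3 -62.8] [ 16  15 185] [63. 60. 57.]
[ 417.5 -185.8] [ 15  16 188] [76. 73. 68.]
[ 330.2 -119.3] [ 16  16 193] [33. 57. 54.]
[ 315.1 -216.3] [ 16  16 196] [ 74.  92. 127.]
```

View pics/t2.png

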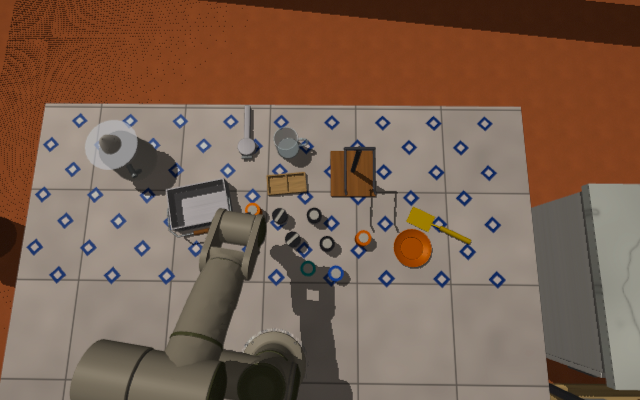

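```bash
python3 -m creep '[{"grip":40,"linear":[32,21.5,0],"rot":[0,0,0]},{"grip":40,"linear":[32,21.5,0],"rot":[0,0,0]},{"grip":40,"linear":[32,21.5,0],"rot":[0,0,0]},{"grip":40,"linear":[32,21.5,0],"rot":[0,0,0]},{"grip":40,"linear":[32,21.5,0],"rot":[0,0,0]},{"grip":40,"linear":[32,21.5,0],"rot":[0,0,0]},{"grip":40,"linear":[32,21.5,0],"rot":[0,0,0]},{"grip":40,"linear":[32,21.5,0],"rot":[0,0,0]},{"grip":40,"linear":[0,0,0],"rot":[0,0,0]},{"grip":40,"linear":[0,0,0],"rot":[0,0,0]}]' 30
python3 -c "
from h import *
tilt();delta([541.1,344.8,40])
p,d=imaging.capture('wrist'); cv2.imwrite('pics/w2.png',p[:,:,::-1])
p,d=imaging.capture('scene'); crop(p,320,100,640,320,2.4,'pics/s2.png')"
```

```text
time_s: 4.67
eef_pos: [538.7, 342.7, 149.7]
ee_rot: [-0.001, 0.625, 0.78, -0.002]
force: [0.7, -0.0, -0.5]
grip_width: 0.622
t 4.67 tcp [538.7 342.7 149.7] z [-0.003 -0.001 -1.   ] yaw_y 0.22 F [ 0.7 -0.  -0.5] w 0.622 j [ 0.38  0.63  1.23 -0.    1.29  0.16]
 tool delta [  1.6   3.1 109.7] dist 109.7
```

View pics/w2.png

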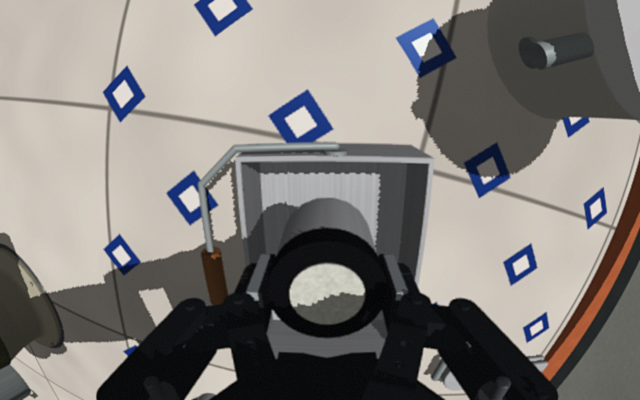

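View pics/s2.png

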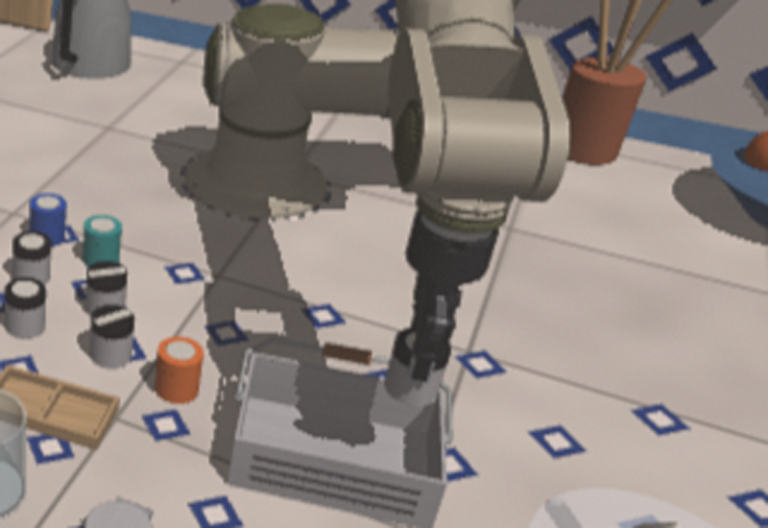

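```bash
python3 -m creep '[{"grip":40,"linear":[0,3,30],"rot":[0,0,0]},{"grip":40,"linear":[1,0,30],"rot":[0,0,0]},{"grip":40,"linear":[0,0,25],"rot":[0,0,0]},{"grip":40,"linear":[0,0,15],"rot":[0,0,0]},{"grip":40,"linear":[0,0,8],"rot":[0,0,0]},{"grip":40,"linear":[0,0,0],"rot":[0,0,0]},{"grip":40,"linear":[0,0,0],"rot":[0,0,0]}]' 30
python3 -c "
from h import *
tilt()"
```

```text
time_s: 5.35
eef_pos: [542.6, 342.8, 45.1]
ee_rot: [0.0, 0.626, 0.78, 0.0]
force: [-0.1, 0.3, 0.2]
grip_width: 0.621
t 5.35 tcp [542.6 342.8  45.1] z [ 0.001  0.    -1.   ] yaw_y 0.217 F [-0.1  0.3  0.2] w 0.621 j [ 0.38  0.75  1.31 -0.    1.08  0.16]
```

```bash
python3 -m creep '[{"grip":40,"linear":[0,0,4.5],"rot":[0,0,0]},{"grip":40,"linear":[0,0,0],"rot":[0,0,0]},{"grip":70,"linear":[0,0,0],"rot":[0,0,0]},{"grip":74,"linear":[0,0,0],"rot":[0,0,0]},{"grip":74,"linear":[0,0,0],"rot":[0,0,0]},{"grip":74,"linear":[0,0,0],"rot":[0,0,0]},{"grip":74,"linear":[0,0,-20],"rot":[0,0,0]},{"grip":74,"linear":[0,0,-35],"rot":[0,0,0]},{"grip":74,"linear":[0,0,-40],"rot":[0,0,0]},{"grip":85,"linear":[0,0,-20],"rot":[0,0,0]},{"grip":85,"linear":[0,0,0],"rot":[0,0,0]}]' 30
python3 -c "
from h import *
tilt()
p,d=imaging.capture('wrist'); cv2.imwrite('pics/w3.png',p[:,:,::-1])
pots()
delta([519,-138,155])"
```

```text
time_s: 6.27
eef_pos: [544.2, 344.2, 160.7]
ee_rot: [0.002, 0.626, 0.78, 0.004]
force: [0.2, 0.7, 1.1]
grip_width: 0.994
t 6.27 tcp [544.2 344.2 160.7] z [ 0.009  0.004 -1.   ] yaw_y 0.218 F [0.2 0.7 1.1] w 0.994 j [ 0.38  0.63  1.21 -0.    1.3   0.16]
[539.9 341.3] [ 17  16 184] [80. 77. 73.]
[534.5  83.8] [ 16  15 183] [169. 111.  57.]
[516.5 -13.6] [ 15  15 182] [66. 63. 60.]
[ 519.  -138.2] [ 15  15 183] [79. 75. 71.]
[ 439.2 -313.8] [ 16  16 192] [160. 102.  54.]
[431.8 -63.1] [ 16  15 188] [65. 62. 59.]
[ 417.6 -185.7] [ 15  16 190] [79. 76. 71.]
[ 330.3 -119.3] [ 16  16 194] [ 70. 126. 119.]
[ 315.1 -216.2] [ 16  16 195] [ 77.  95. 131.]
 tool delta [-465.  -126.8    0. ] dist 482.0
```

View pics/w3.png

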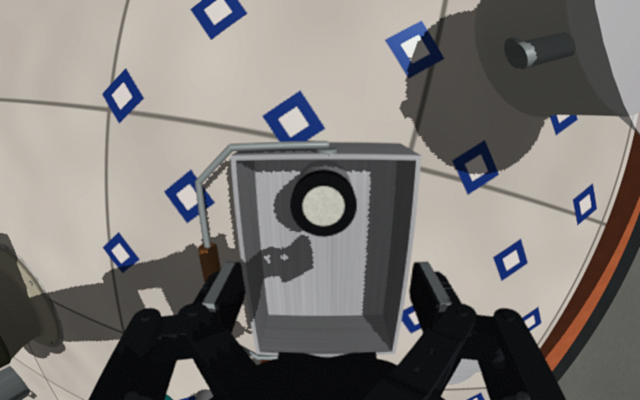

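```bash
python3 -m creep '[{"grip":85,"linear":[-38.5,-10.5,0],"rot":[0,0,0]},{"grip":85,"linear":[-38.5,-10.5,0],"rot":[0,0,0]},{"grip":85,"linear":[-38.5,-10.5,0],"rot":[0,0,0]},{"grip":85,"linear":[-38.5,-10.5,0],"rot":[0,0,0]},{"grip":85,"linear":[-38.5,-10.5,0],"rot":[0,0,0]},{"grip":85,"linear":[-38.5,-10.5,0],"rot":[0,0,0]},{"grip":85,"linear":[-38.5,-10.5,0],"rot":[0,0,0]},{"grip":85,"linear":[-38.5,-10.5,0],"rot":[0,0,0]},{"grip":85,"linear":[-38.5,-10.5,0],"rot":[0,0,0]},{"grip":85,"linear":[-38.5,-10.5,0],"rot":[0,0,0]},{"grip":85,"linear":[-38.5,-10.5,0],"rot":[0,0,0]},{"grip":85,"linear":[-38.5,-10.5,0],"rot":[0,0,0]}]' 30
python3 -m creep '[{"grip":85,"linear":[0,0,0],"rot":[0,0,0]},{"grip":85,"linear":[0,0,0],"rot":[0,0,0]}]' 30
python3 -c "
from h import *
tilt()
p,d=imaging.capture('wrist'); cv2.imwrite('pics/w4.png',p[:,:,::-1])
delta([519.5,-137.5,31])"
```

```text
time_s: 7.37
eef_pos: [518.0, -136.6, 153.4]
ee_rot: [-0.001, 0.626, 0.78, -0.0]
force: [0.6, 0.2, -0.2]
grip_width: 0.996
time_s: 7.53
eef_pos: [518.2, -136.4, 153.3]
ee_rot: [-0.001, 0.627, 0.779, -0.0]
force: [0.1, -0.0, 0.8]
grip_width: 0.993
t 7.53 tcp [ 518.2 -136.4  153.3] z [-0.003  0.001 -1.   ] yaw_y 0.214 F [ 0.1 -0.   0.8] w 0.993 j [-0.48  0.41  1.57  0.    1.16 -0.69]
 tool delta [ -3.    0.7 122.5] dist 122.5
```

View pics/w4.png

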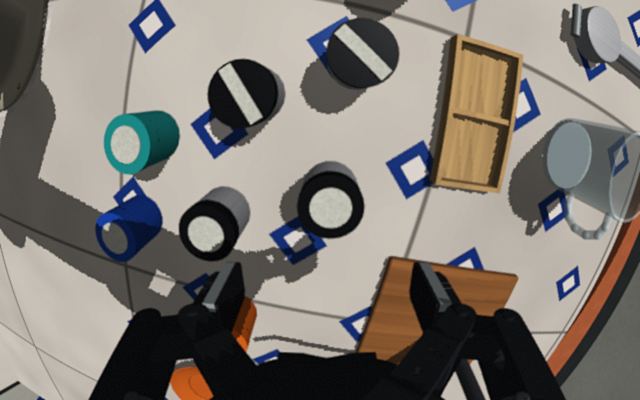

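```bash
python3 -m creep '[{"grip":85,"linear":[-2,1,30],"rot":[0,0,0]},{"grip":85,"linear":[0,0,30],"rot":[0,0,0]},{"grip":85,"linear":[0,0,30],"rot":[0,0,0]},{"grip":85,"linear":[0,0,30],"rot":[0,0,0]},{"grip":85,"linear":[0,0,0],"rot":[0,0,0]},{"grip":40,"linear":[0,0,0],"rot":[0,0,0]},{"grip":40,"linear":[0,0,0],"rot":[0,0,0]},{"grip":40,"linear":[0,0,0],"rot":[0,0,0]},{"grip":40,"linear":[0,0,0],"rot":[0,0,0]},{"grip":40,"linear":[0,0,0],"rot":[0,0,0]},{"grip":40,"linear":[0,0,0],"rot":[0,0,0]}]' 30
python3 -m creep '[{"grip":40,"linear":[0,0,-30],"rot":[0,0,0]},{"grip":40,"linear":[0,0,-40],"rot":[0,0,0]},{"grip":40,"linear":[0,0,-40],"rot":[0,0,0]},{"grip":40,"linear":[0,0,-15],"rot":[0,0,0]},{"grip":40,"linear":[0,0,0],"rot":[0,0,0]}]' 30
python3 -c "
from h import *
tilt()
p,d,G=pots()
delta([555.3,280.4,155])"
```

```text
time_s: 8.5
eef_pos: [521.6, -136.8, 36.9]
ee_rot: [0.002, 0.626, 0.78, 0.001]
force: [-0.4, 2.0, 7.7]
grip_width: 0.623
time_s: 8.92
eef_pos: [522.2, -137.5, 165.1]
ee_rot: [0.005, 0.626, 0.78, 0.001]
force: [-0.5, -0.2, -1.0]
grip_width: 0.622
t 8.92 tcp [ 522.2 -137.5  165.1] z [ 0.008 -0.004 -1.   ] yaw_y 0.218 F [-0.5 -0.2 -1. ] w 0.622 j [-0.47  0.4   1.55  0.    1.18 -0.69]
[539.3 340.9] [ 17  15 180] [79. 76. 71.]
[534.6  84.2] [ 16  15 180] [170. 111.  56.]
[ 439.4 -314. ] [ 16  16 190] [102.  64.  33.]
[ 417.9 -185.8] [ 15  16 187] [79. 75. 71.]
[ 330.2 -119.2] [ 16  16 194] [ 71. 127. 119.]
[ 315.1 -216.1] [ 16  16 195] [42. 53. 76.]
 tool delta [400.2 123.5   6.4] dist 418.9
```

```bash
python3 -m creep '[{"grip":40,"linear":[36,11,0],"rot":[0,0,0]},{"grip":40,"linear":[36,11,0],"rot":[0,0,0]},{"grip":40,"linear":[36,11,0],"rot":[0,0,0]},{"grip":40,"linear":[36,11,0],"rot":[0,0,0]},{"grip":40,"linear":[36,11,0],"rot":[0,0,0]},{"grip":40,"linear":[36,11,0],"rot":[0,0,0]},{"grip":40,"linear":[36,11,0],"rot":[0,0,0]},{"grip":40,"linear":[36,11,0],"rot":[0,0,0]},{"grip":40,"linear":[36,11,0],"rot":[0,0,0]},{"grip":40,"linear":[36,11,0],"rot":[0,0,0]},{"grip":40,"linear":[36,11,0],"rot":[0,0,0]},{"grip":40,"linear":[0,0,0],"rot":[0,0,0]}]' 30
python3 -c "
from h import *
tilt();delta([555.3,280.4,43])
p,d=imaging.capture('wrist'); cv2.imwrite('pics/w5.png',p[:,:,::-1])"
```

```text
time_s: 9.97
eef_pos: [551.7, 281.6, 158.1]
ee_rot: [-0.001, 0.624, 0.781, -0.0]
force: [-0.7, 0.4, -1.6]
grip_width: 0.623
t 9.97 tcp [551.7 281.6 158.1] z [-0.002  0.001 -1.   ] yaw_y 0.223 F [-0.7  0.4 -1.6] w 0.623 j [0.28 0.58 1.29 0.   1.27 0.06]
 tool delta [ -2.1   3.4 115.1] dist 115.1
```

View pics/w5.png

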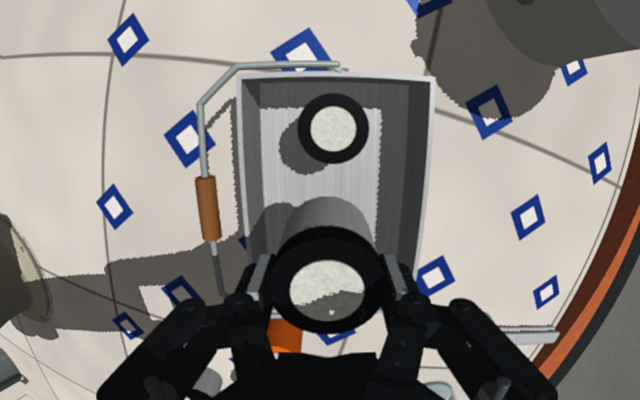

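```bash
python3 -m creep '[{"grip":40,"linear":[-3,3,30],"rot":[0,0,0]},{"grip":40,"linear":[0,0,30],"rot":[0,0,0]},{"grip":40,"linear":[0,0,25],"rot":[0,0,0]},{"grip":40,"linear":[0,0,18],"rot":[0,0,0]},{"grip":40,"linear":[0,0,10],"rot":[0,0,0]},{"grip":40,"linear":[0,0,0],"rot":[0,0,0]},{"grip":40,"linear":[0,0,0],"rot":[0,0,0]}]' 30
python3 -c "
from h import *
tilt()"
```

```text
time_s: 10.6
eef_pos: [556.8, 273.2, 47.0]
ee_rot: [-0.0, 0.626, 0.78, -0.0]
force: [0.1, 0.6, -0.3]
grip_width: 0.619
t 10.6 tcp [556.8 273.2  47. ] z [-0. -0. -1.] yaw_y 0.217 F [ 0.1  0.6 -0.3] w 0.619 j [ 0.27  0.71  1.39 -0.    1.05  0.05]
```

```bash
python3 -m creep '[{"grip":40,"linear":[5,-1,0],"rot":[0,0,0]},{"grip":40,"linear":[0,0,4.5],"rot":[0,0,0]},{"grip":40,"linear":[0,0,0],"rot":[0,0,0]},{"grip":70,"linear":[0,0,0],"rot":[0,0,0]},{"grip":74,"linear":[0,0,0],"rot":[0,0,0]},{"grip":74,"linear":[0,0,0],"rot":[0,0,0]},{"grip":74,"linear":[0,0,0],"rot":[0,0,0]},{"grip":74,"linear":[0,0,-20],"rot":[0,0,0]},{"grip":74,"linear":[0,0,-35],"rot":[0,0,0]},{"grip":74,"linear":[0,0,-40],"rot":[0,0,0]},{"grip":85,"linear":[0,0,-20],"rot":[0,0,0]},{"grip":85,"linear":[0,0,0],"rot":[0,0,0]}]' 30
python3 -c "
from h import *
tilt()
pots(save='pics/t5.png')
delta([418,-185.5,155])"
```

```text
time_s: 11.6
eef_pos: [556.6, 279.1, 162.9]
ee_rot: [0.003, 0.626, 0.78, 0.004]
force: [0.8, -0.2, 0.8]
grip_width: 0.994
t 11.6 tcp [556.6 279.1 162.9] z [ 0.009  0.003 -1.   ] yaw_y 0.218 F [ 0.8 -0.2  0.8] w 0.994 j [0.28 0.58 1.28 0.   1.27 0.06]
[552.5 276.5] [ 16  16 181] [83. 80. 75.]
[534.5  83.7] [ 16  15 185] [166. 109.  55.]
[516.5 -13.9] [ 15  15 178] [65. 62. 59.]
[ 439.4 -314. ] [ 16  16 192] [158. 101.  54.]
[432.1 -63.2] [ 16  15 187] [64. 62. 59.]
[ 417.7 -185.7] [ 15  16 186] [79. 75. 71.]
[ 330.2 -119.3] [ 16  16 195] [ 70. 125. 118.]
[ 315.1 -216.3] [ 16  16 195] [ 77.  94. 130.]
 tool delta [-423.5 -234.6    3.6] dist 484.2
```

View pics/t5.png

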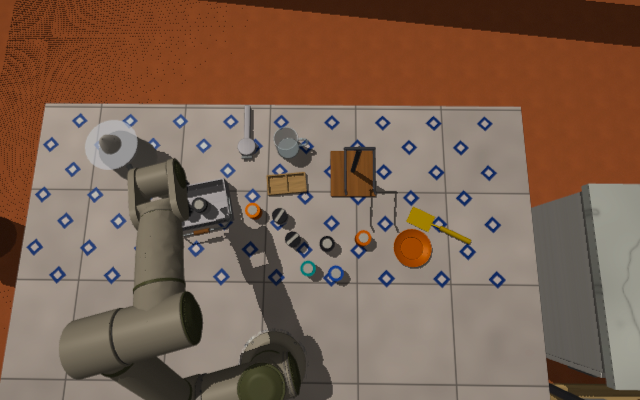

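```bash
python3 -m creep '[{"grip":85,"linear":[-35,-19.5,0],"rot":[0,0,0]},{"grip":85,"linear":[-35,-19.5,0],"rot":[0,0,0]},{"grip":85,"linear":[-35,-19.5,0],"rot":[0,0,0]},{"grip":85,"linear":[-35,-19.5,0],"rot":[0,0,0]},{"grip":85,"linear":[-35,-19.5,0],"rot":[0,0,0]},{"grip":85,"linear":[-35,-19.5,0],"rot":[0,0,0]},{"grip":85,"linear":[-35,-19.5,0],"rot":[0,0,0]},{"grip":85,"linear":[-35,-19.5,0],"rot":[0,0,0]},{"grip":85,"linear":[-35,-19.5,0],"rot":[0,0,0]},{"grip":85,"linear":[-35,-19.5,0],"rot":[0,0,0]},{"grip":85,"linear":[-35,-19.5,0],"rot":[0,0,0]},{"grip":85,"linear":[-35,-19.5,0],"rot":[0,0,0]}]' 30
python3 -m creep '[{"grip":85,"linear":[0,0,0],"rot":[0,0,0]},{"grip":85,"linear":[0,0,0],"rot":[0,0,0]}]' 30
python3 -c "
from h import *
tilt()
p,d=imaging.capture('wrist'); cv2.imwrite('pics/w6.png',p[:,:,::-1])
delta([418.5,-185,31])"
```

```text
time_s: 12.65
eef_pos: [415.4, -183.6, 156.4]
ee_rot: [-0.001, 0.626, 0.78, 0.0]
force: [1.3, 0.6, 0.2]
grip_width: 0.997
time_s: 12.82
eef_pos: [415.9, -183.4, 156.3]
ee_rot: [-0.001, 0.628, 0.779, 0.0]
force: [-0.4, 0.9, -1.0]
grip_width: 0.998
t 12.82 tcp [ 415.9 -183.4  156.3] z [-0.002  0.001 -1.   ] yaw_y 0.214 F [-0.4  0.9 -1. ] w 0.998 j [-0.67  0.24  1.81  0.    1.1  -0.89]
 tool delta [ -3.5   1.7 125.4] dist 125.4
```

View pics/w6.png

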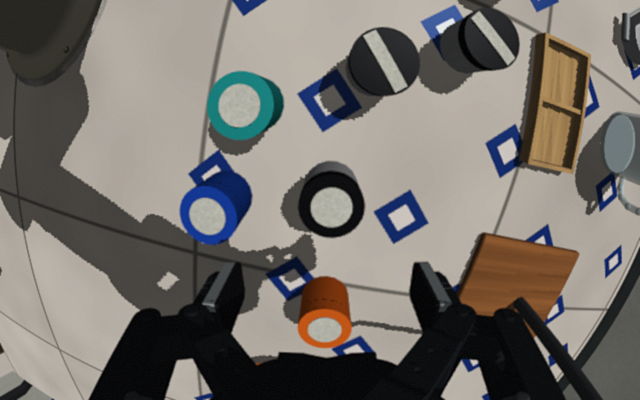

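```bash
python3 -m creep '[{"grip":85,"linear":[-2,1,32],"rot":[0,0,0]},{"grip":85,"linear":[0,0,31],"rot":[0,0,0]},{"grip":85,"linear":[0,0,31],"rot":[0,0,0]},{"grip":85,"linear":[0,0,29],"rot":[0,0,0]},{"grip":85,"linear":[0,0,0],"rot":[0,0,0]},{"grip":40,"linear":[0,0,0],"rot":[0,0,0]},{"grip":40,"linear":[0,0,0],"rot":[0,0,0]},{"grip":40,"linear":[0,0,0],"rot":[0,0,0]},{"grip":40,"linear":[0,0,0],"rot":[0,0,0]},{"grip":40,"linear":[0,0,0],"rot":[0,0,0]},{"grip":40,"linear":[0,0,0],"rot":[0,0,0]}]' 30
python3 -m creep '[{"grip":40,"linear":[0,0,-30],"rot":[0,0,0]},{"grip":40,"linear":[0,0,-40],"rot":[0,0,0]},{"grip":40,"linear":[0,0,-40],"rot":[0,0,0]},{"grip":40,"linear":[0,0,-15],"rot":[0,0,0]},{"grip":40,"linear":[0,0,0],"rot":[0,0,0]}]' 30
python3 -c "
from h import *
tilt()
delta([569.9,213.5,157])"
```

```text
time_s: 13.78
eef_pos: [419.3, -184.2, 36.2]
ee_rot: [0.002, 0.626, 0.78, 0.0]
force: [-1.0, 3.0, 7.6]
grip_width: 0.624
time_s: 14.2
eef_pos: [419.9, -185.0, 164.1]
ee_rot: [0.005, 0.626, 0.78, 0.0]
force: [-0.1, 0.0, -1.0]
grip_width: 0.624
t 14.2 tcp [ 419.9 -185.   164.1] z [ 0.008 -0.006 -1.   ] yaw_y 0.218 F [-0.1  0.  -1. ] w 0.624 j [-0.67  0.23  1.79  0.    1.11 -0.89]
 tool delta [356.6 232.6   5.9] dist 425.8
```

```bash
python3 -m creep '[{"grip":40,"linear":[32,21,0],"rot":[0,0,0]},{"grip":40,"linear":[32,21,0],"rot":[0,0,0]},{"grip":40,"linear":[32,21,0],"rot":[0,0,0]},{"grip":40,"linear":[32,21,0],"rot":[0,0,0]},{"grip":40,"linear":[32,21,0],"rot":[0,0,0]},{"grip":40,"linear":[32,21,0],"rot":[0,0,0]},{"grip":40,"linear":[32,21,0],"rot":[0,0,0]},{"grip":40,"linear":[32,21,0],"rot":[0,0,0]},{"grip":40,"linear":[32,21,0],"rot":[0,0,0]},{"grip":40,"linear":[32,21,0],"rot":[0,0,0]},{"grip":40,"linear":[32,21,0],"rot":[0,0,0]},{"grip":40,"linear":[0,0,0],"rot":[0,0,0]}]' 30
python3 -m creep '[{"grip":40,"linear":[0,0,0],"rot":[0,0,0]},{"grip":40,"linear":[0,0,0],"rot":[0,0,0]},{"grip":40,"linear":[0,0,0],"rot":[0,0,0]}]' 30
python3 -c "
from h import *
tilt();delta([569.9,213.5,47])
p,d=imaging.capture('wrist'); cv2.imwrite('pics/w7.png',p[:,:,::-1])"
```

```text
time_s: 15.2
eef_pos: [568.0, 215.0, 158.1]
ee_rot: [-0.001, 0.624, 0.781, 0.001]
force: [0.3, 0.7, -1.6]
grip_width: 0.617
time_s: 15.45
eef_pos: [567.5, 208.6, 159.1]
ee_rot: [-0.0, 0.627, 0.779, -0.0]
force: [0.9, 0.2, -1.7]
grip_width: 0.618
t 15.45 tcp [567.5 208.6 159.1] z [-0.001 -0.    -1.   ] yaw_y 0.217 F [ 0.9  0.2 -1.7] w 0.618 j [ 0.16  0.55  1.34 -0.    1.25 -0.06]
 tool delta [  4.3   3.5 112.1] dist 112.2
```

View pics/w7.png

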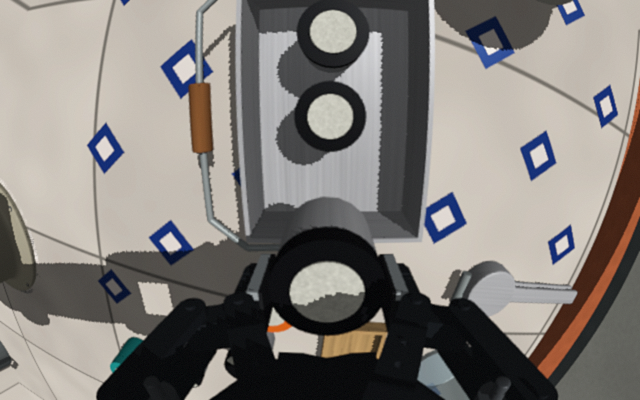

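```bash
python3 -m creep '[{"grip":40,"linear":[4,3,0],"rot":[0,0,0]},{"grip":40,"linear":[0,0,30],"rot":[0,0,0]},{"grip":40,"linear":[0,0,30],"rot":[0,0,0]},{"grip":40,"linear":[0,0,25],"rot":[0,0,0]},{"grip":40,"linear":[0,0,17],"rot":[0,0,0]},{"grip":40,"linear":[0,0,10],"rot":[0,0,0]},{"grip":40,"linear":[0,0,0],"rot":[0,0,0]},{"grip":40,"linear":[0,0,0],"rot":[0,0,0]}]' 30
python3 -c "
from h import *
tilt()"
```

```text
time_s: 16.17
eef_pos: [570.3, 214.1, 48.0]
ee_rot: [0.0, 0.626, 0.78, 0.0]
force: [0.4, 0.5, -0.5]
grip_width: 0.622
t 16.17 tcp [570.3 214.1  48. ] z [ 0.001  0.    -1.   ] yaw_y 0.217 F [ 0.4  0.5 -0.5] w 0.622 j [ 0.17  0.68  1.43 -0.    1.03 -0.05]
```

```bash
python3 -m creep '[{"grip":40,"linear":[0,0,6.5],"rot":[0,0,0]},{"grip":40,"linear":[0,0,0],"rot":[0,0,0]},{"grip":40,"linear":[0,0,0],"rot":[0,0,0]},{"grip":70,"linear":[0,0,0],"rot":[0,0,0]},{"grip":74,"linear":[0,0,0],"rot":[0,0,0]},{"grip":74,"linear":[0,0,0],"rot":[0,0,0]},{"grip":74,"linear":[0,0,0],"rot":[0,0,0]},{"grip":74,"linear":[0,0,-20],"rot":[0,0,0]},{"grip":74,"linear":[0,0,-35],"rot":[0,0,0]},{"grip":74,"linear":[0,0,-40],"rot":[0,0,0]},{"grip":85,"linear":[0,0,-20],"rot":[0,0,0]},{"grip":85,"linear":[0,0,0],"rot":[0,0,0]}]' 30
python3 -c "
from h import *
tilt()
p,d=imaging.capture('wrist'); cv2.imwrite('pics/w8.png',p[:,:,::-1])
pots()
delta([432,-62.5,155])"
```

```text
time_s: 17.17
eef_pos: [571.9, 214.6, 161.3]
ee_rot: [0.003, 0.626, 0.78, 0.003]
force: [0.0, 0.6, 0.9]
grip_width: 0.992
t 17.17 tcp [571.9 214.6 161.3] z [ 0.009  0.002 -1.   ] yaw_y 0.218 F [0.  0.6 0.9] w 0.992 j [ 0.17  0.55  1.33  0.    1.25 -0.05]
[534.4  84. ] [ 16  15 182] [136.  90.  48.]
[516.5 -13.5] [ 15  15 178] [58. 56. 53.]
[ 439.3 -314.1] [ 16  16 189] [158. 101.  54.]
[432.2 -63.2] [ 16  15 187] [62. 60. 57.]
[ 330.3 -119.3] [ 16  16 194] [ 70. 125. 117.]
[ 315.  -216.5] [ 16  16 195] [ 77.  94. 129.]
 tool delta [-240.4 -194.5    1. ] dist 309.2
```

View pics/w8.png

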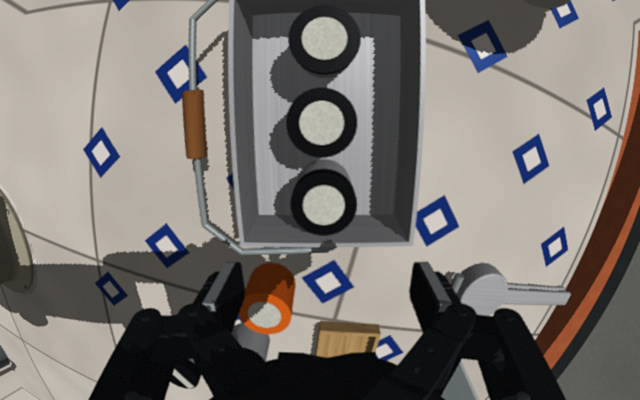

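```bash
python3 -m creep '[{"grip":85,"linear":[-30,-24,0],"rot":[0,0,0]},{"grip":85,"linear":[-30,-24,0],"rot":[0,0,0]},{"grip":85,"linear":[-30,-24,0],"rot":[0,0,0]},{"grip":85,"linear":[-30,-24,0],"rot":[0,0,0]},{"grip":85,"linear":[-30,-24,0],"rot":[0,0,0]},{"grip":85,"linear":[-30,-24,0],"rot":[0,0,0]},{"grip":85,"linear":[-30,-24,0],"rot":[0,0,0]},{"grip":85,"linear":[-30,-24,0],"rot":[0,0,0]},{"grip":85,"linear":[0,0,0],"rot":[0,0,0]},{"grip":85,"linear":[0,0,0],"rot":[0,0,0]},{"grip":85,"linear":[0,0,0],"rot":[0,0,0]}]' 30
python3 -c "
from h import *
tilt()
p,d=imaging.capture('wrist'); cv2.imwrite('pics/w9.png',p[:,:,::-1])
delta([432.5,-62.5,31])"
```

```text
time_s: 18.18
eef_pos: [434.0, -61.2, 155.0]
ee_rot: [-0.001, 0.626, 0.78, -0.0]
force: [-0.7, 0.6, -0.5]
grip_width: 0.996
t 18.18 tcp [434.  -61.2 155. ] z [-0.001  0.001 -1.   ] yaw_y 0.217 F [-0.7  0.6 -0.5] w 0.996 j [-0.41  0.21  1.85  0.    1.09 -0.63]
 tool delta [ -1.4  -1.9 124.2] dist 124.2
```

View pics/w9.png

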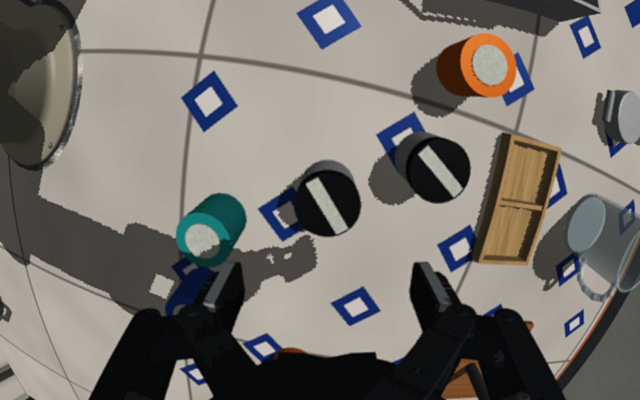

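```bash
python3 -m creep '[{"grip":85,"linear":[-2,-1.5,32],"rot":[0,0,0]},{"grip":85,"linear":[0,0,31],"rot":[0,0,0]},{"grip":85,"linear":[0,0,31],"rot":[0,0,0]},{"grip":85,"linear":[0,0,28],"rot":[0,0,0]},{"grip":85,"linear":[0,0,0],"rot":[0,0,0]},{"grip":40,"linear":[0,0,0],"rot":[0,0,0]},{"grip":40,"linear":[0,0,0],"rot":[0,0,0]},{"grip":40,"linear":[0,0,0],"rot":[0,0,0]},{"grip":40,"linear":[0,0,0],"rot":[0,0,0]},{"grip":40,"linear":[0,0,0],"rot":[0,0,0]},{"grip":40,"linear":[0,0,0],"rot":[0,0,0]}]' 30
python3 -m creep '[{"grip":40,"linear":[0,0,-30],"rot":[0,0,0]},{"grip":40,"linear":[0,0,-40],"rot":[0,0,0]},{"grip":40,"linear":[0,0,-40],"rot":[0,0,0]},{"grip":40,"linear":[0,0,-15],"rot":[0,0,0]},{"grip":40,"linear":[0,0,0],"rot":[0,0,0]},{"grip":40,"linear":[0,0,0],"rot":[0,0,0]}]' 30
python3 -c "
from h import *
tilt()
delta([650.4,-66.8,157])
p,d,G=pots()
m=np.zeros((400,640),bool); m[165:205,255:315]=1
m&=(G[:,:,2]>12)&(G[:,:,2]<26); P=G[m]; print(m.sum(),cv2.minAreaRect(P[:,:2].astype(np.float32)))"
```

```text
time_s: 19.15
eef_pos: [434.3, -63.9, 35.5]
ee_rot: [0.002, 0.626, 0.78, 0.001]
force: [-0.6, 3.0, 8.5]
grip_width: 0.62
time_s: 19.65
eef_pos: [433.4, -63.9, 159.6]
ee_rot: [0.001, 0.626, 0.78, 0.0]
force: [-1.0, 0.5, -1.4]
grip_width: 0.623
t 19.65 tcp [433.4 -63.9 159.6] z [ 0.002 -0.001 -1.   ] yaw_y 0.218 F [-1.   0.5 -1.4] w 0.623 j [-0.42  0.2   1.85 -0.    1.09 -0.63]
 tool delta [-49.8 211.3   3.1] dist 217.1
[552.2 276.8] [ 16  16 181] [79. 76. 72.]
[539.8 340.8] [ 16  16 184] [79. 75. 71.]
[534.3  83.9] [ 15  15 185] [166. 109.  55.]
[ 439.5 -314.1] [ 16  16 190] [158. 101.  54.]
[ 330.1 -119.2] [ 16  16 194] [ 66. 112. 105.]
[ 315.  -216.5] [ 16  16 195] [36. 44. 60.]
206 ((646.4127197265625, -30.92034149169922), (77.19180297851562, 147.09832763671875), 5.90490198135376)
```

```bash
python3 -m creep '[{"grip":40,"linear":[-8,35,0],"rot":[0,0,0]},{"grip":40,"linear":[-8,35,0],"rot":[0,0,0]},{"grip":40,"linear":[-8,35,0],"rot":[0,0,0]},{"grip":40,"linear":[-8,35,0],"rot":[0,0,0]},{"grip":40,"linear":[-8,35,0],"rot":[0,0,0]},{"grip":40,"linear":[-8,35,0],"rot":[0,0,0]},{"grip":40,"linear":[0,0,0],"rot":[0,0,0]},{"grip":40,"linear":[0,0,0],"rot":[0,0,0]},{"grip":40,"linear":[0,0,0],"rot":[0,0,0]}]' 30
python3 -c "
from h import *
tilt()
delta([650.5,-66.8,41])
print(ray('top',287,154,0),ray('top',287,140,110), ray('top',285,130,110))
p,d=imaging.capture('wrist'); cv2.imwrite('pics/w10.png',p[:,:,::-1])"
```

```text
time_s: 20.45
eef_pos: [647.6, -65.2, 156.9]
ee_rot: [-0.002, 0.626, 0.78, -0.001]
force: [-0.0, 1.0, -0.5]
grip_width: 0.622
t 20.45 tcp [647.6 -65.2 156.9] z [-0.003  0.001 -1.   ] yaw_y 0.218 F [-0.   1.  -0.5] w 0.622 j [-0.28  0.65  1.17 -0.    1.32 -0.5 ]
 tool delta [ -2.4   2.9 115.9] dist 116.0
[766.49764065 -29.6570673    0.        ] [783.00520023 -38.58332039 110.        ] [821.0526055  -30.29370929 110.        ]
```

View pics/w10.png

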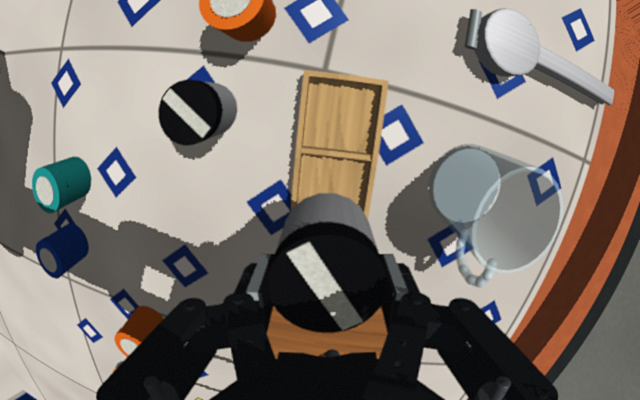

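```bash
python3 -m creep '[{"grip":40,"linear":[-2,3,0],"rot":[0,0,0]},{"grip":40,"linear":[0,0,30],"rot":[0,0,0]},{"grip":40,"linear":[0,0,30],"rot":[0,0,0]},{"grip":40,"linear":[0,0,25],"rot":[0,0,0]},{"grip":40,"linear":[0,0,15],"rot":[0,0,0]},{"grip":40,"linear":[0,0,10],"rot":[0,0,0]},{"grip":40,"linear":[0,0,0],"rot":[0,0,0]},{"grip":40,"linear":[0,0,0],"rot":[0,0,0]}]' 30
python3 -c "
from h import *
tilt();delta([650.5,-66.8,41])"
```

```text
time_s: 21.17
eef_pos: [652.1, -66.8, 49.7]
ee_rot: [0.0, 0.626, 0.78, 0.0]
force: [-0.1, -0.4, -0.3]
grip_width: 0.621
t 21.17 tcp [652.1 -66.8  49.7] z [ 0.001 -0.    -1.   ] yaw_y 0.218 F [-0.1 -0.4 -0.3] w 0.621 j [-0.28  0.77  1.26  0.    1.11 -0.5 ]
 tool delta [ 0.4 -1.6  8.7] dist 8.8
```

```bash
python3 -m creep '[{"grip":40,"linear":[0,-1,4],"rot":[0,0,0]},{"grip":40,"linear":[0,0,4],"rot":[0,0,0]},{"grip":40,"linear":[0,0,0],"rot":[0,0,0]},{"grip":64,"linear":[0,0,0],"rot":[0,0,0]},{"grip":70,"linear":[0,0,0],"rot":[0,0,0]},{"grip":70,"linear":[0,0,0],"rot":[0,0,0]},{"grip":70,"linear":[0,0,0],"rot":[0,0,0]},{"grip":70,"linear":[0,0,-20],"rot":[0,0,0]},{"grip":70,"linear":[0,0,-35],"rot":[0,0,0]},{"grip":74,"linear":[0,0,-40],"rot":[0,0,0]},{"grip":85,"linear":[0,0,-20],"rot":[0,0,0]},{"grip":85,"linear":[0,0,0],"rot":[0,0,0]}]' 30
python3 -c "
from h import *
tilt()
p,d=imaging.capture('wrist'); cv2.imwrite('pics/w11.png',p[:,:,::-1])
pots()
delta([517,-13,155])"
```

```text
time_s: 22.17
eef_pos: [653.0, -67.4, 161.8]
ee_rot: [0.005, 0.626, 0.78, 0.002]
force: [1.0, -1.2, 1.3]
grip_width: 0.995
t 22.17 tcp [653.  -67.4 161.8] z [ 0.009 -0.003 -1.   ] yaw_y 0.218 F [ 1.  -1.2  1.3] w 0.995 j [-0.28  0.65  1.16 -0.    1.32 -0.5 ]
[552.  276.6] [ 16  16 185] [84. 81. 76.]
[540.  340.8] [ 17  16 181] [80. 77. 73.]
[ 439.7 -313.9] [ 16  16 189] [160. 102.  55.]
[ 330.2 -119.3] [ 16  16 194] [ 72. 125. 118.]
[ 315.  -216.1] [ 16  16 194] [37. 45. 62.]
 tool delta [  81.6 -119.3    1.1] dist 144.5
```

View pics/w11.png

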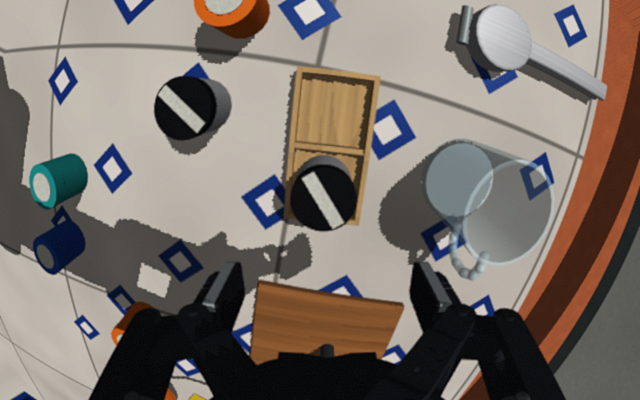

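```bash
python3 -m creep '[{"grip":85,"linear":[20.5,-29.5,0],"rot":[0,0,0]},{"grip":85,"linear":[20.5,-29.5,0],"rot":[0,0,0]},{"grip":85,"linear":[20.5,-29.5,0],"rot":[0,0,0]},{"grip":85,"linear":[20.5,-29.5,0],"rot":[0,0,0]},{"grip":85,"linear":[0,0,0],"rot":[0,0,0]},{"grip":85,"linear":[0,0,0],"rot":[0,0,0]},{"grip":85,"linear":[0,0,0],"rot":[0,0,0]}]' 30
python3 -c "
from h import *
tilt()
p,d=imaging.capture('wrist'); cv2.imwrite('pics/w12.png',p[:,:,::-1])
delta([517,-13,31])
print(wray(328,205,62))"
```

```text
time_s: 22.85
eef_pos: [518.5, -12.6, 155.4]
ee_rot: [-0.0, 0.626, 0.78, -0.0]
force: [1.2, -1.0, 0.5]
grip_width: 0.993
t 22.85 tcp [518.5 -12.6 155.4] z [-0. -0. -1.] yaw_y 0.218 F [ 1.2 -1.   0.5] w 0.993 j [-0.25  0.37  1.62 -0.    1.15 -0.47]
 tool delta [ 1.000e-01 -1.800e+00  1.244e+02] dist 124.4
[518.82359856 -11.98204812  62.        ]
```

View pics/w12.png

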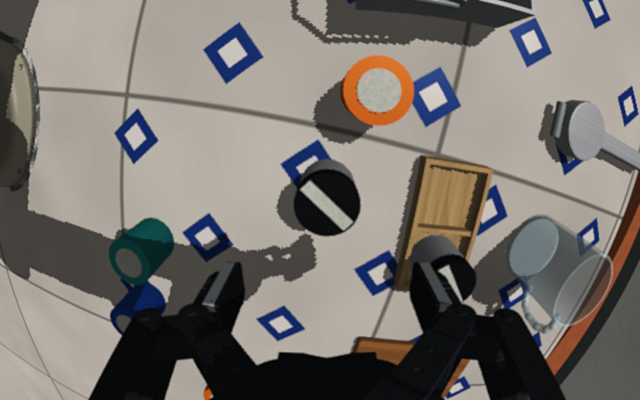

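```bash
python3 -m creep '[{"grip":85,"linear":[0,-1,32],"rot":[0,0,0]},{"grip":85,"linear":[0,0,31],"rot":[0,0,0]},{"grip":85,"linear":[0,0,31],"rot":[0,0,0]},{"grip":85,"linear":[0,0,28],"rot":[0,0,0]},{"grip":85,"linear":[0,0,0],"rot":[0,0,0]},{"grip":40,"linear":[0,0,0],"rot":[0,0,0]},{"grip":40,"linear":[0,0,0],"rot":[0,0,0]},{"grip":40,"linear":[0,0,0],"rot":[0,0,0]},{"grip":40,"linear":[0,0,0],"rot":[0,0,0]},{"grip":40,"linear":[0,0,0],"rot":[0,0,0]},{"grip":40,"linear":[0,0,0],"rot":[0,0,0]}]' 30
python3 -m creep '[{"grip":40,"linear":[0,0,-30],"rot":[0,0,0]},{"grip":40,"linear":[0,0,-40],"rot":[0,0,0]},{"grip":40,"linear":[0,0,-40],"rot":[0,0,0]},{"grip":40,"linear":[0,0,-15],"rot":[0,0,0]},{"grip":40,"linear":[0,0,0],"rot":[0,0,0]},{"grip":40,"linear":[0,0,0],"rot":[0,0,0]}]' 30
python3 -c "
from h import *
tilt()
delta([642.7,4.9,160])"
```

```text
time_s: 23.82
eef_pos: [518.5, -12.9, 35.7]
ee_rot: [0.002, 0.626, 0.78, 0.001]
force: [0.6, -1.8, 6.0]
grip_width: 0.623
time_s: 24.32
eef_pos: [517.2, -12.5, 159.4]
ee_rot: [0.001, 0.626, 0.78, 0.0]
force: [0.9, -1.0, -0.9]
grip_width: 0.617
t 24.32 tcp [517.2 -12.5 159.4] z [ 0.002 -0.    -1.   ] yaw_y 0.218 F [ 0.9 -1.  -0.9] w 0.617 j [-0.25  0.36  1.62 -0.    1.15 -0.47]
 tool delta [-10.1 126.3  -0.3] dist 126.7
```

```bash
python3 -m creep '[{"grip":40,"linear":[-2.5,32,0],"rot":[0,0,0]},{"grip":40,"linear":[-2.5,32,0],"rot":[0,0,0]},{"grip":40,"linear":[-2.5,32,0],"rot":[0,0,0]},{"grip":40,"linear":[-2.5,30,0],"rot":[0,0,0]},{"grip":40,"linear":[0,0,0],"rot":[0,0,0]},{"grip":40,"linear":[0,0,30],"rot":[0,0,0]},{"grip":40,"linear":[0,0,30],"rot":[0,0,0]},{"grip":40,"linear":[0,0,25],"rot":[0,0,0]},{"grip":40,"linear":[0,0,15],"rot":[0,0,0]},{"grip":40,"linear":[0,0,8],"rot":[0,0,0]},{"grip":40,"linear":[0,0,0],"rot":[0,0,0]},{"grip":40,"linear":[0,0,0],"rot":[0,0,0]}]' 30
python3 -c "
from h import *
tilt();delta([642.7,4.9,42])"
```

```text
time_s: 25.32
eef_pos: [642.1, 4.9, 50.7]
ee_rot: [-0.0, 0.626, 0.78, -0.0]
force: [0.4, -0.6, -0.5]
grip_width: 0.621
t 25.32 tcp [642.1   4.9  50.7] z [-0.001  0.    -1.   ] yaw_y 0.218 F [ 0.4 -0.6 -0.5] w 0.621 j [-0.17  0.74  1.31 -0.    1.09 -0.39]
 tool delta [-0.1  0.6  8.7] dist 8.7
```

```bash
python3 -m creep '[{"grip":40,"linear":[0,0.5,5],"rot":[0,0,0]},{"grip":40,"linear":[0,0,4],"rot":[0,0,0]},{"grip":40,"linear":[0,0,0],"rot":[0,0,0]},{"grip":64,"linear":[0,0,0],"rot":[0,0,0]},{"grip":70,"linear":[0,0,0],"rot":[0,0,0]},{"grip":70,"linear":[0,0,0],"rot":[0,0,0]},{"grip":70,"linear":[0,0,0],"rot":[0,0,0]},{"grip":70,"linear":[0,0,-20],"rot":[0,0,0]},{"grip":70,"linear":[0,0,-35],"rot":[0,0,0]},{"grip":74,"linear":[0,0,-40],"rot":[0,0,0]},{"grip":74,"linear":[0,-40,-10],"rot":[0,0,0]},{"grip":74,"linear":[0,-40,0],"rot":[0,0,0]}]' 30
python3 -m creep '[{"grip":74,"linear":[0,-40,0],"rot":[0,0,0]},{"grip":74,"linear":[0,-40,0],"rot":[0,0,0]},{"grip":74,"linear":[0,-40,0],"rot":[0,0,0]},{"grip":74,"linear":[0,-40,0],"rot":[0,0,0]}]' 30
python3 -c "
from h import *
tilt()
p,d,G=pots()
crop(p,160,130,410,290,3.2,'pics/t13.png')
p,d=imaging.capture('scene');crop(p,200,140,520,320,2.5,'pics/s13.png')"
```

```text
time_s: 26.32
eef_pos: [566.4, -12.7, 150.7]
ee_rot: [0.004, 0.626, 0.78, 0.002]
force: [0.1, -1.2, -1.1]
grip_width: 0.866
time_s: 26.65
eef_pos: [406.5, -46.8, 146.9]
ee_rot: [0.0, 0.626, 0.78, 0.0]
force: [0.4, -0.9, 1.5]
grip_width: 0.862
t 26.65 tcp [406.5 -46.8 146.9] z [ 0.001 -0.    -1.   ] yaw_y 0.218 F [ 0.4 -0.9  1.5] w 0.862 j [-0.4   0.15  1.94 -0.    1.05 -0.62]
[647.8 -65.5] [ 16  15 161] [56. 54. 51.]
[640.7   4.5] [ 15  16 157] [60. 58. 55.]
[552.1 276.8] [ 16  16 177] [80. 77. 72.]
[540.  341.6] [ 17  16 179] [80. 77. 72.]
[534.7  84.1] [ 16  15 183] [166. 109.  56.]
[ 439.3 -313.8] [ 16  16 190] [157. 100.  53.]
[ 330.2 -119.2] [ 16  16 193] [35. 68. 64.]
[ 315.  -216.2] [ 16  16 195] [36. 44. 61.]
```

View pics/t13.png

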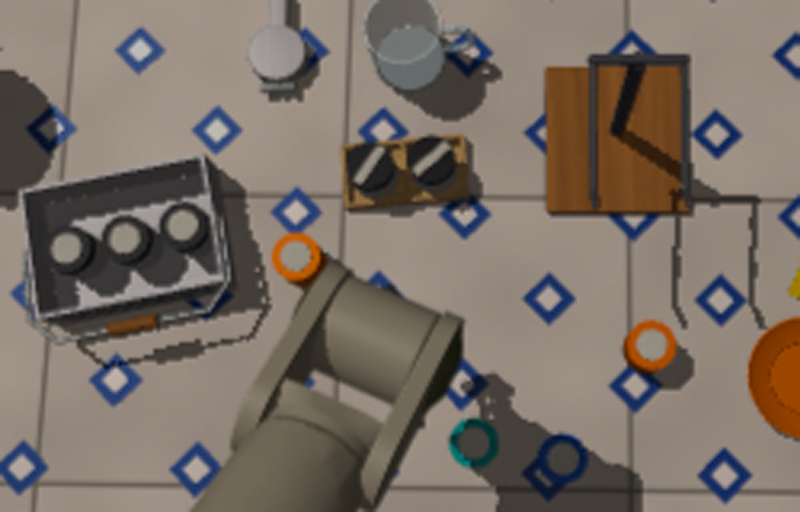

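View pics/s13.png

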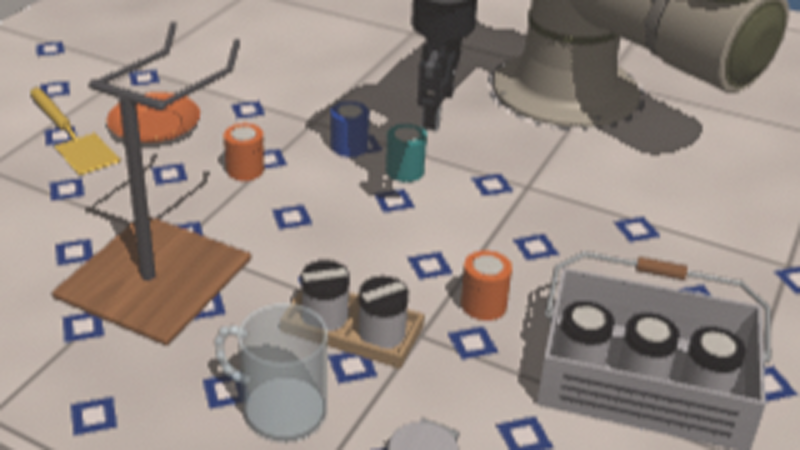

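```bash
python3 -c "
from h import *
delta([405,245,180])"
```

```text
tool delta [284.5  63.6 -33.4] dist 293.4
```

```bash
python3 -m creep '[{"grip":60,"linear":[35,8,-4],"rot":[0,0,0]},{"grip":60,"linear":[36,8,-4],"rot":[0,0,0]},{"grip":60,"linear":[36,8,-4],"rot":[0,0,0]},{"grip":40,"linear":[36,8,-4],"rot":[0,0,0]},{"grip":40,"linear":[36,8,-4],"rot":[0,0,0]},{"grip":28,"linear":[36,8,-4],"rot":[0,0,0]},{"grip":28,"linear":[36,8,-4],"rot":[0,0,0]},{"grip":28,"linear":[34,7,-4],"rot":[0,0,0]},{"grip":28,"linear":[0,0,0],"rot":[0,0,0]}]' 20
python3 -m creep '[{"grip":28,"linear":[0,0,0],"rot":[-0.11,0,0]},{"grip":28,"linear":[0,0,0],"rot":[-0.11,0,0]},{"grip":28,"linear":[0,0,0],"rot":[-0.11,0,0]},{"grip":28,"linear":[0,0,0],"rot":[-0.11,0,0]},{"grip":28,"linear":[0,0,0],"rot":[-0.11,0,0]},{"grip":28,"linear":[0,0,0],"rot":[0,0,0]}]' 20
python3 -c "
from h import *
tilt()
p,d=imaging.capture('wrist'); cv2.imwrite('pics/w14.png',p[:,:,::-1])
s,p,R=pose(); print(R.round(3))
delta([424.7,251.6,120]); delta([460.4,259.5,60.6])"
```

```text
time_s: 27.5
eef_pos: [408.5, 250.1, 179.8]
ee_rot: [0.0, 0.624, 0.781, 0.002]
force: [0.3, 0.3, 0.1]
grip_width: 0.324
time_s: 28.0
eef_pos: [406.1, 244.7, 177.5]
ee_rot: [0.17, 0.602, 0.751, 0.212]
force: [-0.4, -0.3, -0.5]
grip_width: 0.327
t 28.0 tcp [406.1 244.7 177.5] z [ 0.511  0.113 -0.852] yaw_y 0.219 F [-0.4 -0.3 -0.5] w 0.327 j [ 0.33  0.03  2.1  -0.13  0.46  0.2 ]
[[-0.216  0.833  0.508]
 [ 0.976  0.185  0.112]
 [-0.     0.521 -0.854]]
 tool delta [  2.9 -14.7  59.5] dist 61.3
 tool delta [  2.9 -14.4 129.2] dist 130.0
```

View pics/w14.png

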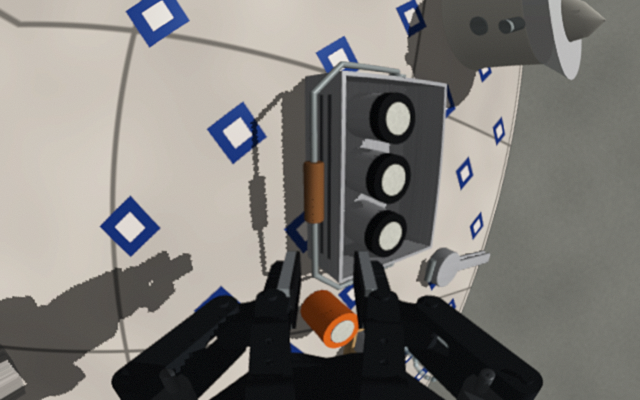

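```bash
python3 -c "
from h import *
print(wray(314,192,72.5))"
python3 -m creep '[{"grip":28,"linear":[0,-5,20],"rot":[0,0,0]},{"grip":28,"linear":[1,-5,20],"rot":[0,0,0]},{"grip":28,"linear":[2,-5,19],"rot":[0,0,0]},{"grip":28,"linear":[0,0,0],"rot":[0,0,0]},{"grip":28,"linear":[0,0,0],"rot":[0,0,0]}]' 20
python3 -c "
from h import *
tilt()
p,d=imaging.capture('wrist'); cv2.imwrite('pics/w15.png',p[:,:,::-1])
p,d=imaging.capture('scene'); crop(p,320,100,640,320,2.4,'pics/s15.png')
delta([460.4,259.5,60.6])"
```

```text
[455.42073199 260.1496606   72.5       ]
time_s: 28.47
eef_pos: [426.1, 251.8, 120.6]
ee_rot: [0.169, 0.603, 0.751, 0.21]
force: [0.7, -1.2, 0.1]
grip_width: 0.329
t 28.47 tcp [426.1 251.8 120.6] z [ 0.508  0.112 -0.854] yaw_y 0.217 F [ 0.7 -1.2  0.1] w 0.329 j [ 0.33  0.19  2.11 -0.19  0.3   0.28]
 tool delta [-0.  -2.2 70.5] dist 70.6
```

View pics/w15.png

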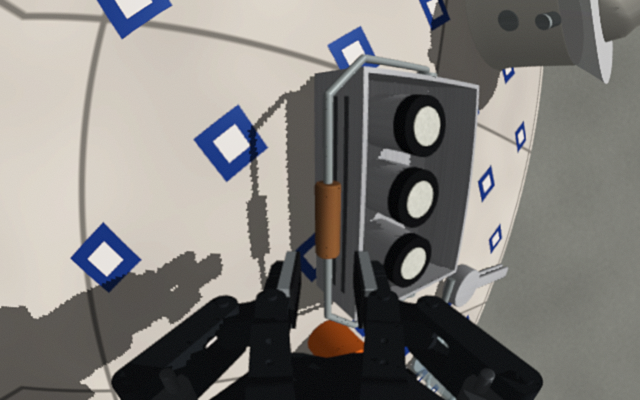

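View pics/s15.png

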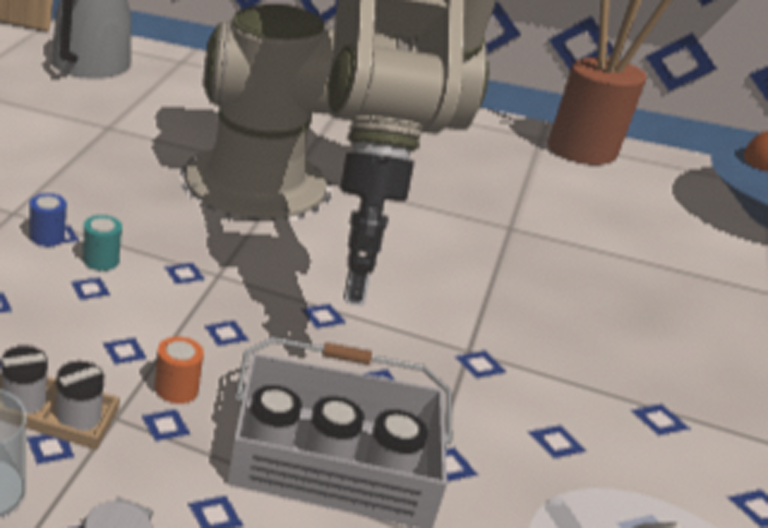

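```bash
python3 -m creep '[{"grip":28,"linear":[0,-2,20],"rot":[0,0,0]},{"grip":28,"linear":[0,0,20],"rot":[0,0,0]},{"grip":28,"linear":[0,0,8],"rot":[0,0,0]},{"grip":28,"linear":[0,0,0],"rot":[0,0,0]},{"grip":28,"linear":[0,0,0],"rot":[0,0,0]}]' 20
python3 -c "
from h import *
tilt()
p,d=imaging.capture('wrist'); crop(p,200,120,480,320,2.8,'pics/w16.png')
p,d=imaging.capture('scene'); crop(p,400,180,540,300,5.6,'pics/s16.png')
delta([460.4,259.5,60.6])"
```

```text
time_s: 28.98
eef_pos: [448.3, 256.9, 79.4]
ee_rot: [0.17, 0.603, 0.75, 0.212]
force: [-0.2, 0.7, -0.1]
grip_width: 0.331
t 28.98 tcp [448.3 256.9  79.4] z [ 0.511  0.113 -0.852] yaw_y 0.218 F [-0.2  0.7 -0.1] w 0.331 j [ 0.32  0.32  2.09 -0.29  0.19  0.37]
 tool delta [-0.2  0.4 22.9] dist 22.9
```

View pics/w16.png

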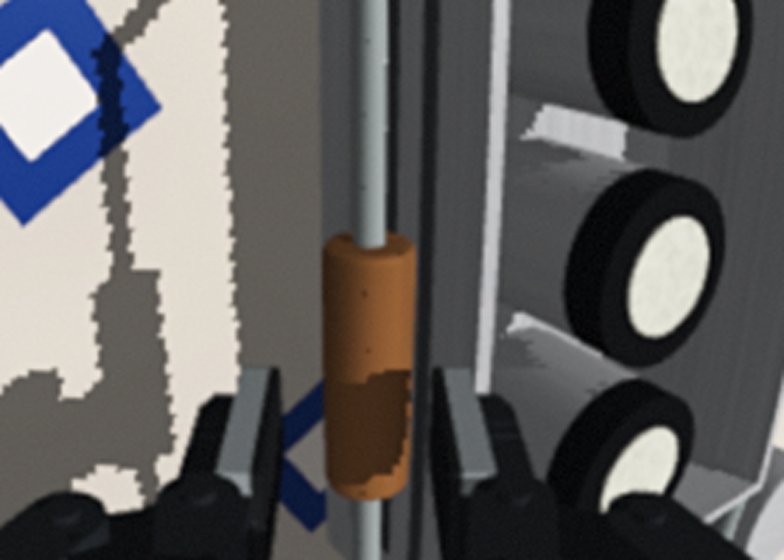

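View pics/s16.png

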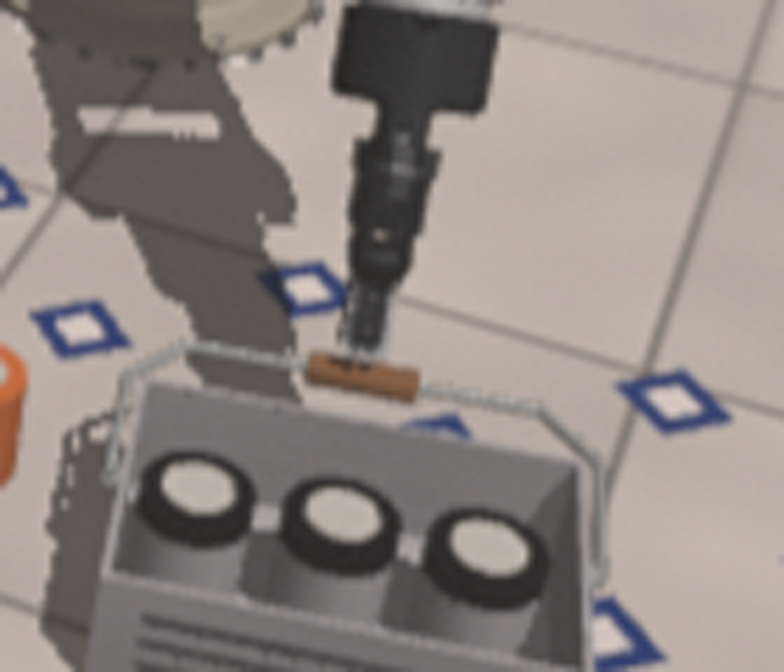

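```bash
python3 -m creep '[{"grip":28,"linear":[1,1,12],"rot":[0,0,0]},{"grip":28,"linear":[0,0,11],"rot":[0,0,0]},{"grip":28,"linear":[0,0,0],"rot":[0,0,0]},{"grip":28,"linear":[0,0,0],"rot":[0,0,0]}]' 20
python3 -c "
from h import *
tilt()
p,d=imaging.capture('wrist'); crop(p,200,120,480,320,2.8,'pics/w17.png')
p,d=imaging.capture('scene'); crop(p,400,180,540,300,5.6,'pics/s17.png')"
```

```text
time_s: 29.42
eef_pos: [460.4, 260.7, 60.1]
ee_rot: [0.17, 0.603, 0.75, 0.212]
force: [-0.4, 0.3, -0.4]
grip_width: 0.323
t 29.42 tcp [460.4 260.7  60.1] z [ 0.51   0.113 -0.853] yaw_y 0.218 F [-0.4  0.3 -0.4] w 0.323 j [ 0.32  0.38  2.07 -0.36  0.15  0.44]
```

View pics/w17.png

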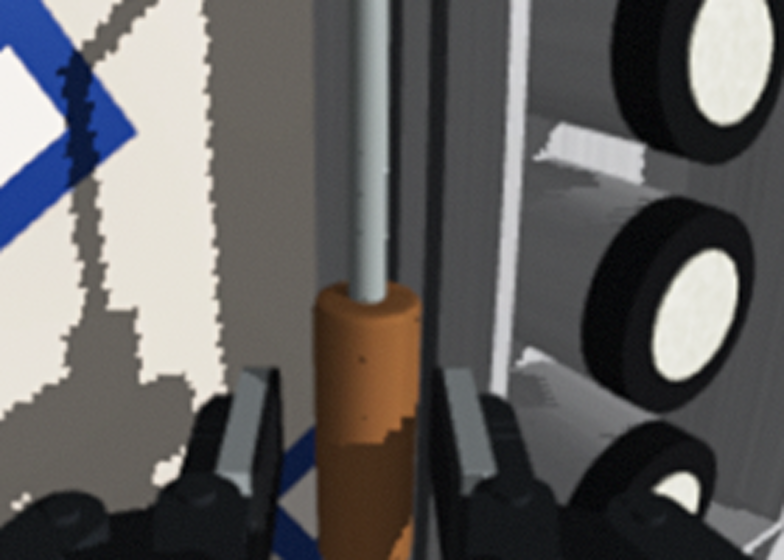

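View pics/s17.png

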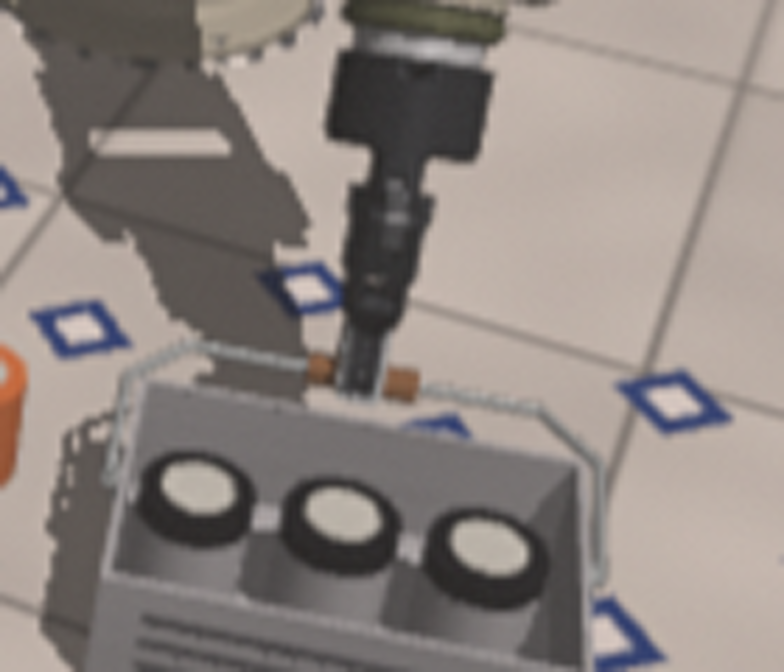

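```bash
python3 -m creep '[{"grip":10,"linear":[0,0,0],"rot":[0,0,0]},{"grip":10,"linear":[0,0,0],"rot":[0,0,0]},{"grip":10,"linear":[0,0,0],"rot":[0,0,0]},{"grip":10,"linear":[0,0,0],"rot":[0,0,0]},{"grip":10,"linear":[0,0,0],"rot":[0,0,0]}]' 20
python3 -c "
from h import *
tilt()"
```

```text
time_s: 29.93
eef_pos: [460.5, 260.8, 59.8]
ee_rot: [0.17, 0.603, 0.75, 0.212]
force: [-0.7, 0.7, 0.8]
grip_width: 0.195
t 29.93 tcp [460.5 260.8  59.8] z [ 0.511  0.113 -0.852] yaw_y 0.218 F [-0.7  0.7  0.8] w 0.195 j [ 0.32  0.38  2.07 -0.36  0.15  0.44]
```

```bash
python3 -c "
import numpy as np
N=14
th=np.linspace(0.1,1.571,N+1); a=np.linspace(.55,0,N+1)
P=np.stack([-105*np.cos(th)+14*np.sin(a),62+105*np.sin(th)-14*np.cos(a)],1)
for i in range(N):
    d=P[i+1]-P[i]; y=np.array([np.cos(a[i]),np.sin(a[i])]); z=np.array([np.sin(a[i]),-np.cos(a[i])])
    print(i,round(d@y,1),round(d@z,1))
print(P[0],P[-1],.55/N)"
```

```text
0 6.6 -8.4
1 7.1 -7.9
2 7.6 -7.4
3 8.1 -6.9
4 8.5 -6.3
5 8.9 -5.7
6 9.3 -5.0
7 9.6 -4.4
8 9.8 -3.7
9 10.1 -3.0
10 10.2 -2.3
11 10.4 -1.6
12 10.4 -0.9
13 10.5 -0.2
[-97.15781615  60.54716544] [2.13856864e-02 1.52999998e+02] 0.03928571428571429
```

```bash
python3 -m creep '[{"grip":10,"linear":[0,3.3,-4.2],"rot":[-0.0,0,0]},{"grip":10,"linear":[0,3.3,-4.2],"rot":[0.039,0,0]},{"grip":10,"linear":[0,3.5,-4],"rot":[0,0,0]},{"grip":10,"linear":[0,3.5,-4],"rot":[0.039,0,0]},{"grip":10,"linear":[0,3.8,-3.7],"rot":[0,0,0]},{"grip":10,"linear":[0,3.8,-3.7],"rot":[0.039,0,0]},{"grip":10,"linear":[0,0,0],"rot":[0,0,0]},{"grip":10,"linear":[0,0,0],"rot":[0,0,0]}]' 20
python3 -c "
from h import *
tilt()
p,d=imaging.capture('scene'); crop(p,380,140,540,300,4,'pics/s18.png')"
```

```text
time_s: 30.6
eef_pos: [467.8, 262.1, 91.0]
ee_rot: [0.136, 0.611, 0.761, 0.169]
force: [2.6, 0.6, -1.7]
grip_width: 0.198
t 30.6 tcp [467.8 262.1  91. ] z [ 0.413  0.091 -0.906] yaw_y 0.217 F [ 2.6  0.6 -1.7] w 0.198 j [ 0.31  0.34  1.96 -0.1   0.41  0.18]
```

View pics/s18.png

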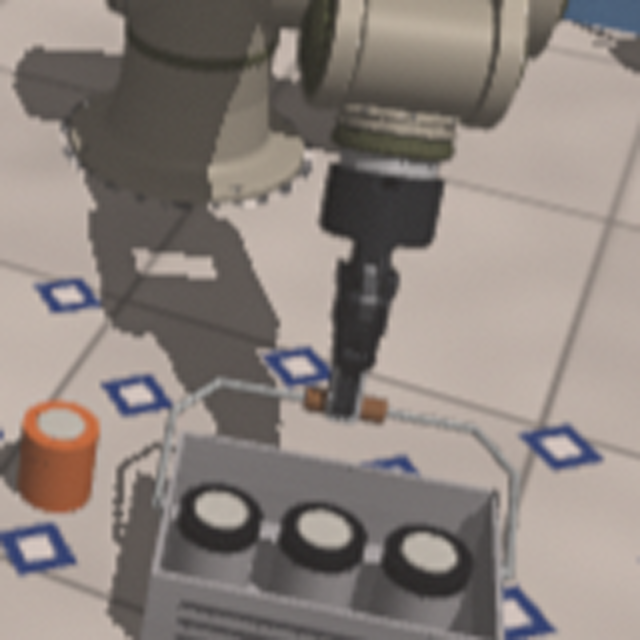

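```bash
python3 -m creep '[{"grip":10,"linear":[0,8.1,-6.9],"rot":[0.039,0,0]},{"grip":10,"linear":[0,8.5,-6.3],"rot":[0.039,0,0]},{"grip":10,"linear":[0,8.9,-5.7],"rot":[0.039,0,0]},{"grip":10,"linear":[0,9.3,-5],"rot":[0.039,0,0]},{"grip":10,"linear":[0,9.6,-4.4],"rot":[0.039,0,0]},{"grip":10,"linear":[0,0,0],"rot":[0,0,0]},{"grip":10,"linear":[0,0,0],"rot":[0,0,0]}]' 20
python3 -c "
from h import *
tilt()
s,p,R=pose(); d=p[:2]-[555.3,280.4]; print(d@[.9765,.2155],d@[-.2155,.9765])"
```

```text
time_s: 31.23
eef_pos: [498.2, 268.7, 132.0]
ee_rot: [0.075, 0.622, 0.774, 0.093]
force: [0.2, -2.3, 0.7]
grip_width: 0.198
t 31.23 tcp [498.2 268.7 132. ] z [ 0.233  0.05  -0.971] yaw_y 0.217 F [ 0.2 -2.3  0.7] w 0.198 j [ 0.3   0.39  1.69 -0.03  0.82  0.1 ]
-58.24042678994824 0.834727479563836
```

```bash
python3 -m creep '[{"grip":10,"linear":[0,9.8,-3.7],"rot":[0.039,0,0]},{"grip":10,"linear":[0,10.1,-3],"rot":[0.039,0,0]},{"grip":10,"linear":[0,10.2,-2.3],"rot":[0.039,0,0]},{"grip":10,"linear":[0,10.4,-1.6],"rot":[0.039,0,0]},{"grip":10,"linear":[0,10.4,-0.9],"rot":[0.039,0,0]},{"grip":10,"linear":[0,10.5,-0.2],"rot":[0.039,0,0]},{"grip":10,"linear":[0,0,0],"rot":[0,0,0]},{"grip":10,"linear":[0,0,0],"rot":[0,0,0]},{"grip":10,"linear":[0,0,0],"rot":[0,0,0]},{"grip":10,"linear":[0,0,0],"rot":[0,0,0]}]' 20
python3 -c "
from h import *
tilt()
s,p,R=pose(); d=p[:2]-[555.3,280.4]; print(d@[.9765,.2155],d@[-.2155,.9765])
p,d=imaging.capture('scene'); crop(p,350,100,560,300,3,'pics/s19.png')
p,d=imaging.capture('top');G=grid('top',d); crop(p,150,130,270,260,4.5,'pics/t19.png')"
```

```text
time_s: 32.07
eef_pos: [556.6, 282.1, 155.7]
ee_rot: [0.004, 0.626, 0.78, 0.005]
force: [-2.7, -1.2, 21.4]
grip_width: 0.202
t 32.07 tcp [556.6 282.1 155.7] z [ 0.013  0.003 -1.   ] yaw_y 0.217 F [-2.7 -1.2 21.4] w 0.202 j [ 0.28  0.58  1.29 -0.    1.25  0.07]
1.6681454176396069 1.3648164308447386
```

View pics/s19.png

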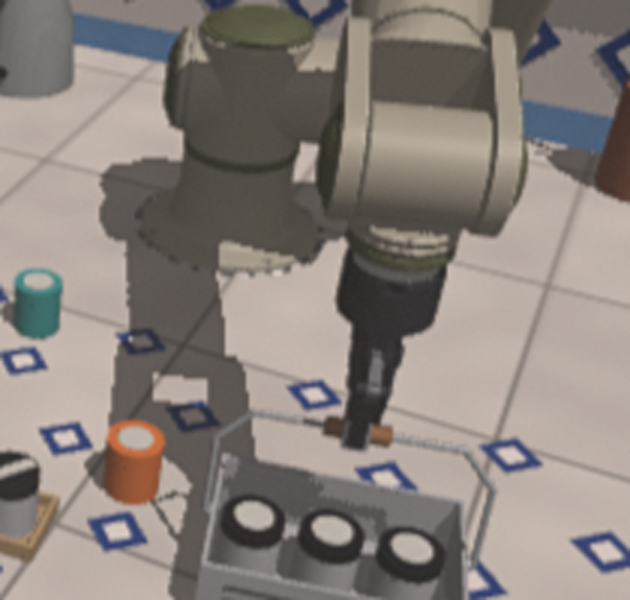

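View pics/t19.png

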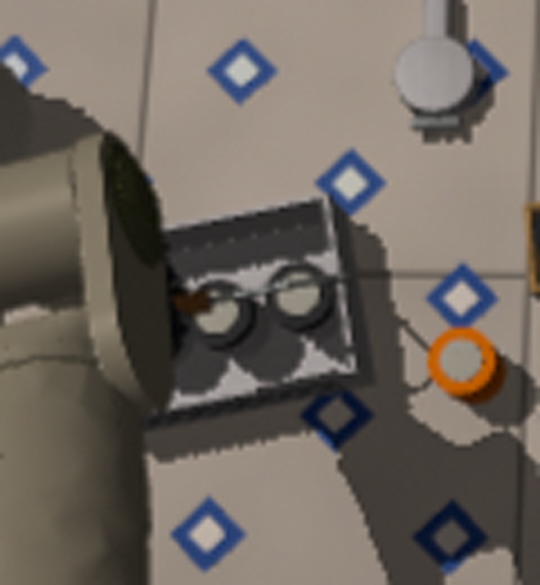

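```bash
python3 -m creep '[{"grip":10,"linear":[0,0,-2.5],"rot":[0,0,0]},{"grip":10,"linear":[0,0,0],"rot":[0,0,0]},{"grip":10,"linear":[0,0,0],"rot":[0,0,0]},{"grip":10,"linear":[0,0,0],"rot":[0,0,0]},{"grip":10,"linear":[0,0,0],"rot":[0,0,0]}]' 40
python3 -c "
from h import *
tilt()
p,d=imaging.capture('wrist');  cv2.imwrite('pics/w20.png',p[:,:,::-1])
p,d=imaging.capture('scene'); G=grid('scene',d); cv2.imwrite('pics/s20.png',p[:,:,::-1])
m=(p[:,:,0].astype(int)-p[:,:,2]>45); m[:, :440]=0; m[:,500:]=0; m[:230]=0; m[:,:]&=True; m[255:]=0
print(m.sum(),np.median(G[m],0),np.percentile(G[m],[5,95],axis=0))"
```

```text
time_s: 32.58
eef_pos: [555.8, 281.8, 155.9]
ee_rot: [0.003, 0.626, 0.78, 0.003]
force: [-0.7, 0.0, 11.9]
grip_width: 0.194
t 32.58 tcp [555.8 281.8 155.9] z [ 0.009  0.001 -1.   ] yaw_y 0.217 F [-0.7  0.  11.9] w 0.194 j [ 0.28  0.58  1.29 -0.    1.26  0.06]
31 [556.29890046 303.02869914 172.66500829] [[553.30359639 296.55380577 167.36188505]
 [560.12997716 309.07736196 176.16475347]]
```

View pics/w20.png

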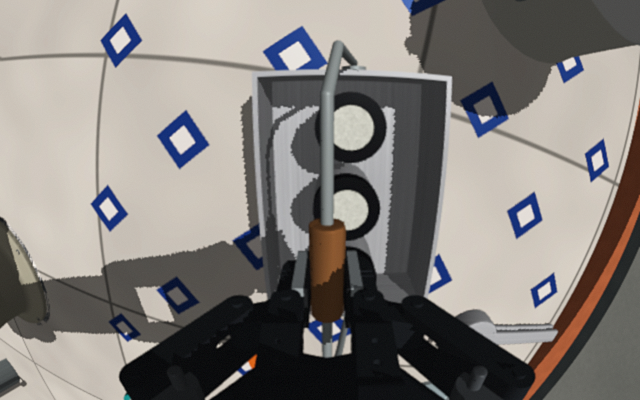

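View pics/s20.png

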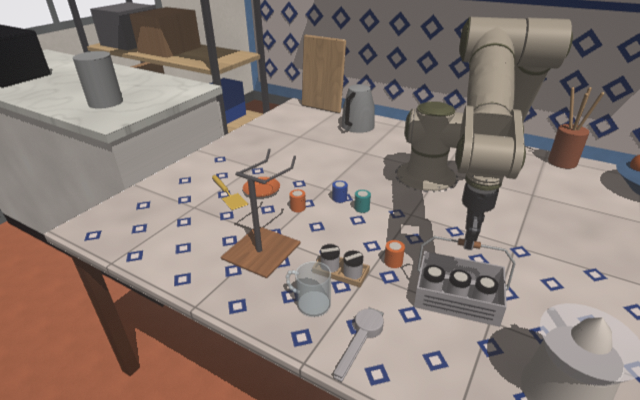

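```bash
python3 -m creep '[{"grip":10,"linear":[0,0,0],"rot":[0,0,0]},{"grip":10,"linear":[0,0,0],"rot":[0,0,0]},{"grip":10,"linear":[0,0,-5],"rot":[0,0,0]},{"grip":10,"linear":[0,0,-8],"rot":[0,0,0]},{"grip":10,"linear":[0,0,-10],"rot":[0,0,0]},{"grip":10,"linear":[0,0,-10],"rot":[0,0,0]},{"grip":10,"linear":[0,0,0],"rot":[0,0,0]},{"grip":10,"linear":[0,0,0],"rot":[0,0,0]},{"grip":10,"linear":[0,0,0],"rot":[0,0,0]}]' 60
python3 -c "
from h import *
tilt()
p,d=imaging.capture('scene'); crop(p,350,100,560,320,2.7,'pics/s21.png')"
```

```text
time_s: 33.43
eef_pos: [554.8, 281.5, 187.3]
ee_rot: [0.001, 0.626, 0.78, 0.001]
force: [0.5, 0.8, -7.3]
grip_width: 0.184
t 33.43 tcp [554.8 281.5 187.3] z [ 0.003  0.001 -1.   ] yaw_y 0.218 F [ 0.5  0.8 -7.3] w 0.184 j [ 0.28  0.56  1.25 -0.    1.33  0.06]
```

View pics/s21.png

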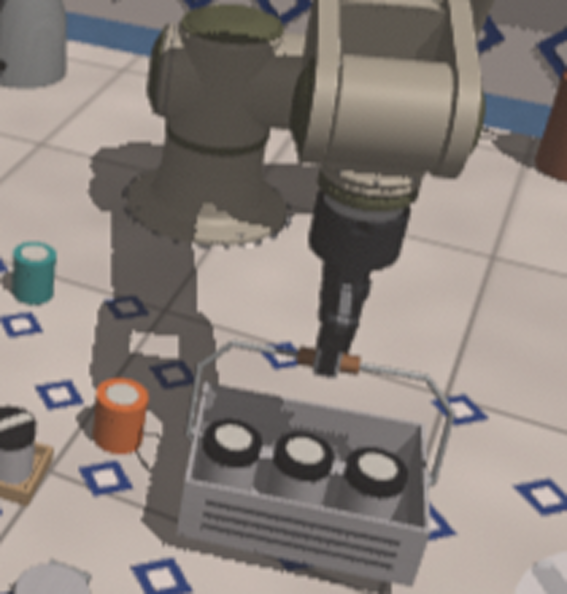

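```bash
python3 -m creep '[{"grip":10,"linear":[0,0,-8],"rot":[0,0,0]},{"grip":10,"linear":[0,0,-11],"rot":[0,0,0.02]},{"grip":10,"linear":[0,0,-11],"rot":[0,0,0.025]},{"grip":10,"linear":[0,0,-11],"rot":[0,0,0.025]},{"grip":10,"linear":[0,0,-11],"rot":[0,0,0.025]},{"grip":10,"linear":[0,0,-11],"rot":[0,0,0.025]},{"grip":10,"linear":[0,0,-11],"rot":[0,0,0.025]},{"grip":10,"linear":[0,0,-11],"rot":[0,0,0.025]},{"grip":10,"linear":[0,0,-11],"rot":[0,0,0.025]},{"grip":10,"linear":[0,0,-8],"rot":[0,0,0.022]},{"grip":10,"linear":[0,0,-5],"rot":[0,0,0]},{"grip":10,"linear":[0,0,0],"rot":[0,0,0]}]' 60
python3 -c "
from h import *
tilt()
p,d=imaging.capture('scene'); cv2.imwrite('pics/s22.png',p[:,:,::-1])
G=grid('scene',d)
m=(p[:,:,0].astype(int)-p[:,:,2]>45)&(G[:,:,2]>250)&(G[:,:,2]<340)&(G[:,:,0]>500)&(G[:,:,0]<620)
print(m.sum(),G[m].mean(0),G[m].min(0),G[m].max(0))
delta([475,-283,296])"
```

```text
time_s: 34.48
eef_pos: [554.9, 281.6, 298.3]
ee_rot: [0.002, 0.707, 0.707, 0.003]
force: [0.5, -1.0, -6.3]
grip_width: 0.186
t 34.48 tcp [554.9 281.6 298.3] z [ 0.006  0.002 -1.   ] yaw_y 0.001 F [ 0.5 -1.  -6.3] w 0.186 j [ 0.28  0.5   1.05 -0.    1.58  0.28]
37 [560.64616622 302.13359325 314.22157626] [552.91380133 293.88408149 308.27020445] [565.14062094 309.44304883 318.30201721]
 tool delta [-5.645e+02 -8.020e+01  2.000e-01] dist 570.1
```

View pics/s22.png

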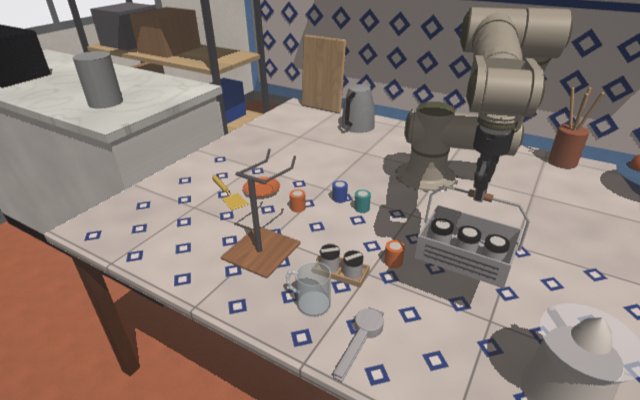

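```bash
python3 -m creep '[{"grip":10,"linear":[-5,-1,0],"rot":[0,0,0]},{"grip":10,"linear":[-10,-2,0],"rot":[0,0,0]},{"grip":10,"linear":[-15,-3,0],"rot":[0,0,0]},{"grip":10,"linear":[-18,-3,0],"rot":[0,0,0]},{"grip":10,"linear":[-20,-3,0],"rot":[0,0,0]},{"grip":10,"linear":[-20,-3,0],"rot":[0,0,0]},{"grip":10,"linear":[-20,-3,0],"rot":[0,0,0]},{"grip":10,"linear":[-20,-3,0],"rot":[0,0,0]},{"grip":10,"linear":[-20,-3,0],"rot":[0,0,0]},{"grip":10,"linear":[-20,-3,0],"rot":[0,0,0]},{"grip":10,"linear":[-20,-3,0],"rot":[0,0,0]},{"grip":10,"linear":[-20,-3,0],"rot":[0,0,0]}]' 60
python3 -m creep '[{"grip":10,"linear":[-20,-3,0],"rot":[0,0,0]},{"grip":10,"linear":[-20,-3,0],"rot":[0,0,0]},{"grip":10,"linear":[-20,-3,0],"rot":[0,0,0]},{"grip":10,"linear":[-20,-3,0],"rot":[0,0,0]},{"grip":10,"linear":[-20,-3,0],"rot":[0,0,0]},{"grip":10,"linear":[-20,-3,0],"rot":[0,0,0]},{"grip":10,"linear":[-20,-3,0],"rot":[0,0,0]},{"grip":10,"linear":[-20,-3,0],"rot":[0,0,0]},{"grip":10,"linear":[-20,-3,0],"rot":[0,0,0]},{"grip":10,"linear":[-20,-3,0],"rot":[0,0,0]},{"grip":10,"linear":[-20,-3,0],"rot":[0,0,0]},{"grip":10,"linear":[-20,-3,0],"rot":[0,0,0]}]' 60
python3 -c "
from h import *
tilt()
delta([475,-283,297])
p,d=imaging.capture('scene'); cv2.imwrite('pics/s23.png',p[:,:,::-1])"
```

```text
time_s: 35.53
eef_pos: [520.9, 71.8, 296.2]
ee_rot: [0.001, 0.707, 0.707, 0.001]
force: [0.2, 0.2, -5.5]
grip_width: 0.183
time_s: 36.53
eef_pos: [484.8, -167.9, 295.9]
ee_rot: [0.001, 0.707, 0.707, 0.001]
force: [0.7, 0.3, -5.5]
grip_width: 0.185
t 36.53 tcp [ 484.8 -167.9  295.9] z [ 0.003  0.001 -1.   ] yaw_y 0.0 F [ 0.7  0.3 -5.5] w 0.185 j [-0.56  0.25  1.42  0.    1.48 -0.56]
 tool delta [-115.1   -9.8   -1.2] dist 115.5
```

View pics/s23.png

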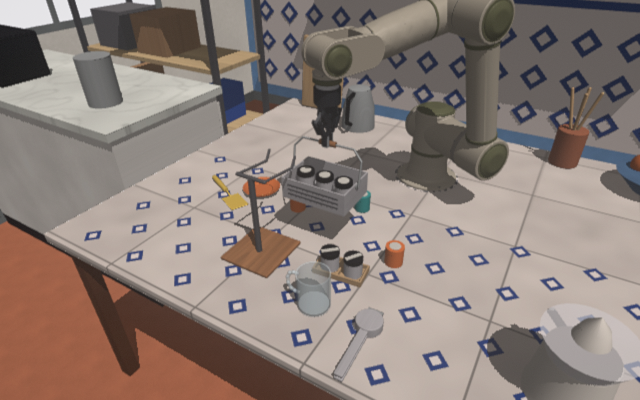

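```bash
python3 -m creep '[{"grip":10,"linear":[-18,-2,0],"rot":[0,0,0]},{"grip":10,"linear":[-18,-2,0],"rot":[0,0,0]},{"grip":10,"linear":[-16,-2,0],"rot":[0,0,0]},{"grip":10,"linear":[-14,-2,0],"rot":[0,0,0]},{"grip":10,"linear":[-12,-1,0],"rot":[0,0,0]},{"grip":10,"linear":[-10,0,0],"rot":[0,0,0]},{"grip":10,"linear":[-8,0,0],"rot":[0,0,0]},{"grip":10,"linear":[-6,0,0],"rot":[0,0,0]},{"grip":10,"linear":[-4,0,0],"rot":[0,0,0]},{"grip":10,"linear":[0,0,0],"rot":[0,0,0]},{"grip":10,"linear":[0,0,0],"rot":[0,0,0]},{"grip":10,"linear":[0,0,0],"rot":[0,0,0]}]' 60
python3 -c "
from h import *
tilt()
delta([475,-283,297])
p,d=imaging.capture('scene'); crop(p,180,60,420,260,3.2,'pics/s24.png')
G=grid('scene',d)
m=(p[:,:,0].astype(int)-p[:,:,2]>45)&(G[:,:,2]>250)&(G[:,:,2]<340)&(G[:,:,0]>400)&(G[:,:,0]<540)
print(m.sum(),G[m].mean(0),G[m].min(0),G[m].max(0))
p,d=imaging.capture('top'); crop(p,300,120,430,260,4,'pics/t24.png')
p,d=imaging.capture('wrist');  cv2.imwrite('pics/w24.png',p[:,:,::-1])"
```

```text
time_s: 37.58
eef_pos: [477.2, -272.0, 296.1]
ee_rot: [0.001, 0.707, 0.708, 0.002]
force: [1.0, -0.2, -6.7]
grip_width: 0.181
t 37.58 tcp [ 477.2 -272.   296.1] z [ 0.004  0.001 -1.   ] yaw_y 0.001 F [ 1.  -0.2 -6.7] w 0.181 j [-0.73  0.33  1.31  0.    1.5  -0.73]
 tool delta [-11.   -2.2  -1. ] dist 11.2
20 [ 482.42975248 -253.03882094  312.80949505] [ 475.69026421 -262.18533503  307.40575098] [ 487.81172369 -243.02987919  315.90376918]
```

View pics/s24.png

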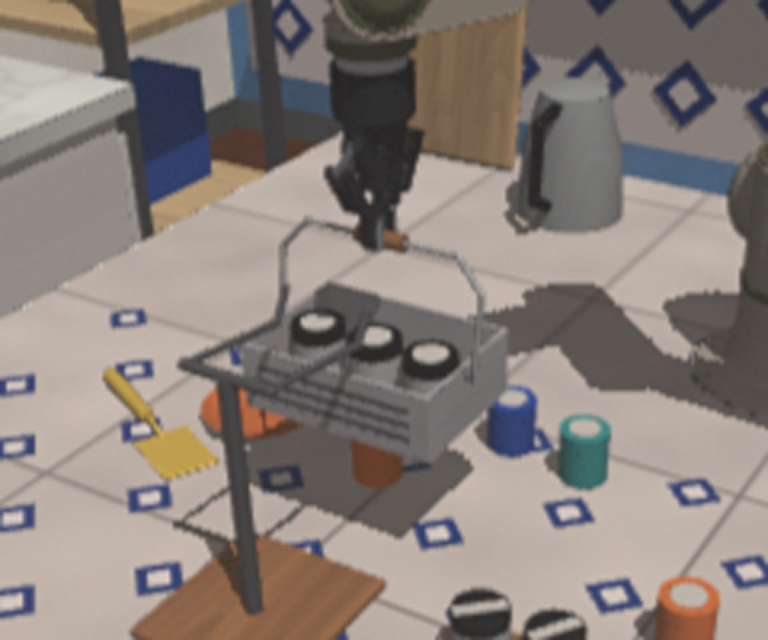

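View pics/t24.png

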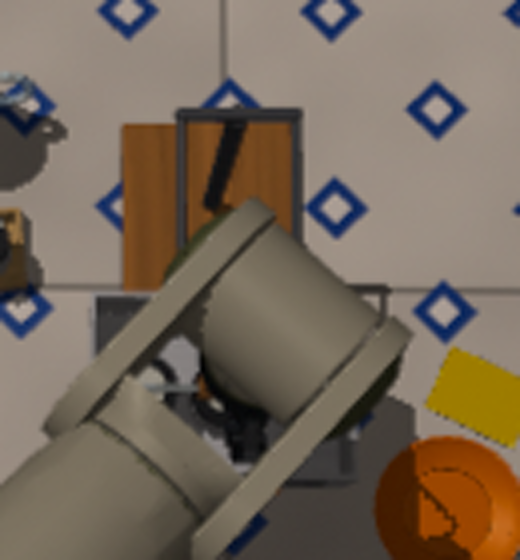

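View pics/w24.png

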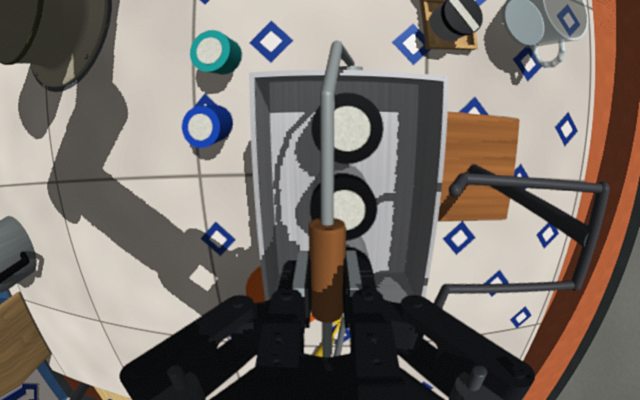

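```bash
python3 -m creep '[{"grip":10,"linear":[-3,0,0],"rot":[0,0,0]},{"grip":10,"linear":[-4,0,0],"rot":[0,0,0]},{"grip":10,"linear":[-3,2,0],"rot":[0,0,0]},{"grip":10,"linear":[-1,4,0],"rot":[0,0,0]},{"grip":10,"linear":[0,6,0],"rot":[0,0,0]},{"grip":10,"linear":[0,7,0],"rot":[0,0,0]},{"grip":10,"linear":[0,7,0],"rot":[0,0,0]},{"grip":10,"linear":[0,7,0],"rot":[0,0,0]},{"grip":10,"linear":[0,6,0],"rot":[0,0,0]},{"grip":10,"linear":[0,4,0],"rot":[0,0,0]},{"grip":10,"linear":[0,2,0],"rot":[0,0,0]},{"grip":10,"linear":[0,0,0],"rot":[0,0,0]}]' 60
python3 -c "
from h import *
tilt()
delta([572,-283,296])
p,d=imaging.capture('scene'); crop(p,180,60,420,260,3.2,'pics/s25.png')
p,d=imaging.capture('wrist');  cv2.imwrite('pics/w25.png',p[:,:,::-1])"
```

```text
time_s: 38.73
eef_pos: [522.4, -283.4, 296.0]
ee_rot: [0.001, 0.707, 0.707, 0.002]
force: [-0.1, -0.3, -6.1]
grip_width: 0.186
t 38.73 tcp [ 522.4 -283.4  296. ] z [ 0.004  0.001 -1.   ] yaw_y 0.001 F [-0.1 -0.3 -6.1] w 0.186 j [-0.7   0.44  1.16  0.    1.55 -0.7 ]
 tool delta [ 0.3 49.6  0.2] dist 49.6
```

View pics/s25.png

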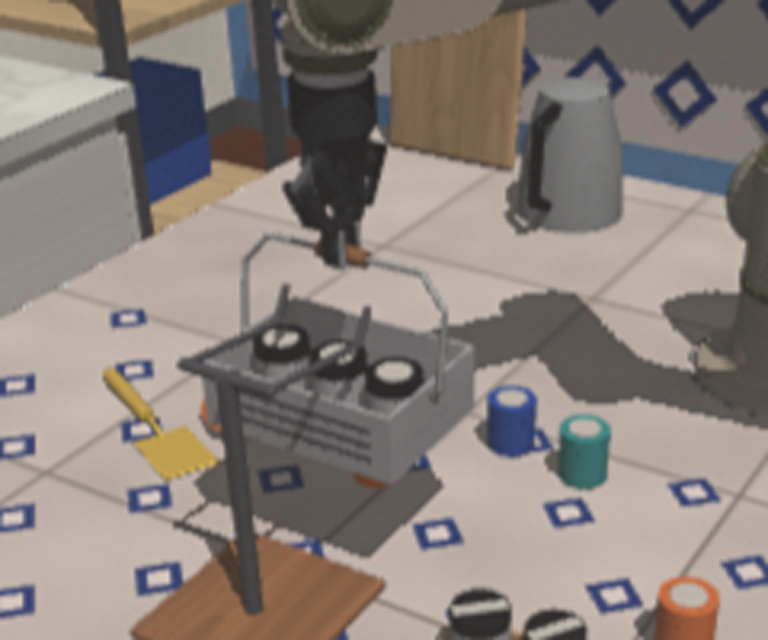

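View pics/w25.png

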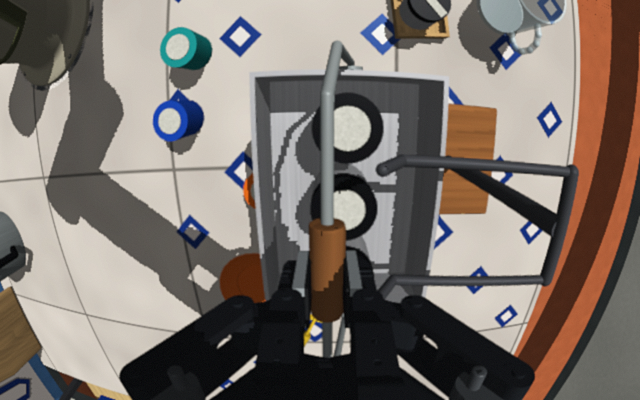

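```bash
python3 -m creep '[{"grip":10,"linear":[0,2,0],"rot":[0,0,0]},{"grip":10,"linear":[0,4,0],"rot":[0,0,0]},{"grip":10,"linear":[0,6,0],"rot":[0,0,0]},{"grip":10,"linear":[0,7,0],"rot":[0,0,0]},{"grip":10,"linear":[0,7,0],"rot":[0,0,0]},{"grip":10,"linear":[0,7,0],"rot":[0,0,0]},{"grip":10,"linear":[0,6,0],"rot":[0,0,0]},{"grip":10,"linear":[0,5,0],"rot":[0,0,0]},{"grip":10,"linear":[0,3,0],"rot":[0,0,0]},{"grip":10,"linear":[0,2,0],"rot":[0,0,0]},{"grip":10,"linear":[0,0,0],"rot":[0,0,0]},{"grip":10,"linear":[0,0,0],"rot":[0,0,0]}]' 60
python3 -c "
from h import *
tilt()
delta([572,-283,243])
p,d=imaging.capture('scene'); crop(p,180,60,420,260,3.2,'pics/s26.png')
p,d=imaging.capture('wrist');  cv2.imwrite('pics/w26.png',p[:,:,::-1])"
```

```text
time_s: 39.83
eef_pos: [571.0, -283.5, 296.4]
ee_rot: [0.001, 0.707, 0.707, 0.002]
force: [0.4, -0.2, -7.4]
grip_width: 0.181
t 39.83 tcp [ 571.  -283.5  296.4] z [ 0.004  0.001 -1.   ] yaw_y 0.001 F [ 0.4 -0.2 -7.4] w 0.181 j [-0.65  0.54  0.99  0.    1.6  -0.65]
 tool delta [ 0.5  0.8 53.4] dist 53.4
```

View pics/s26.png

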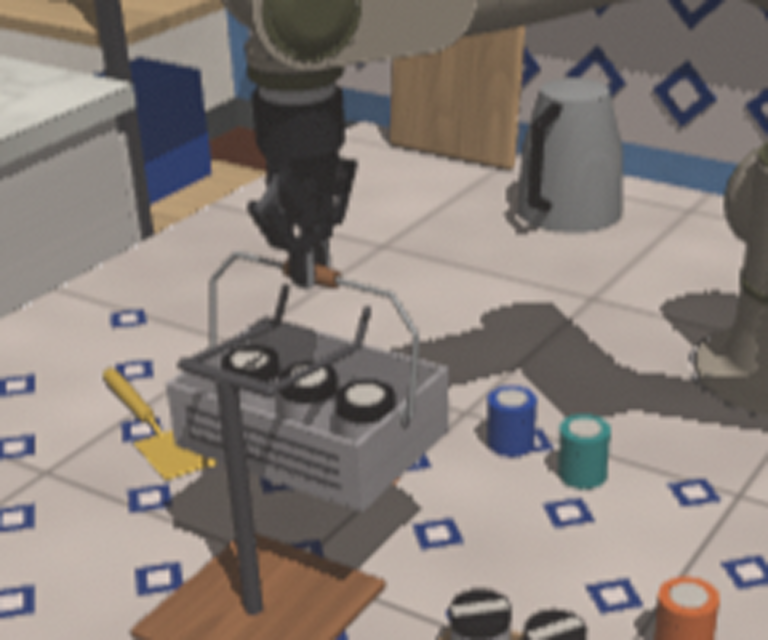

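View pics/w26.png

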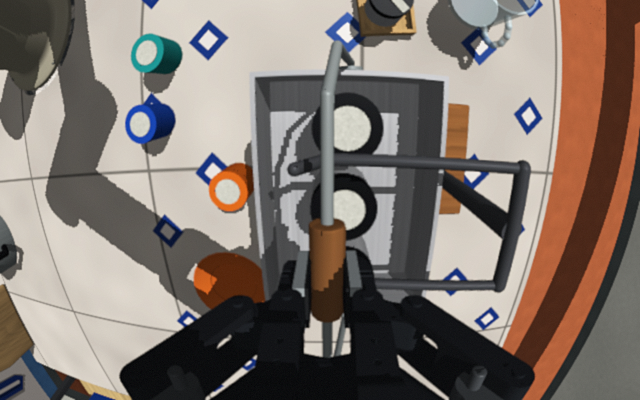

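```bash
python3 -m creep '[{"grip":10,"linear":[0,0,3],"rot":[0,0,0]},{"grip":10,"linear":[0,0.5,6],"rot":[0,0,0]},{"grip":10,"linear":[0,0.5,7],"rot":[0,0,0]},{"grip":10,"linear":[0,0,7],"rot":[0,0,0]},{"grip":10,"linear":[0,0,7],"rot":[0,0,0]},{"grip":10,"linear":[0,0,6],"rot":[0,0,0]},{"grip":10,"linear":[0,0,4],"rot":[0,0,0]},{"grip":10,"linear":[0,0,3],"rot":[0,0,0]},{"grip":10,"linear":[0,0,0],"rot":[0,0,0]},{"grip":10,"linear":[0,0,0],"rot":[0,0,0]}]' 60
python3 -c "
from h import *
tilt()
p,d=imaging.capture('scene'); crop(p,180,60,420,260,3.2,'pics/s27.png')"
```

```text
time_s: 40.77
eef_pos: [572.2, -283.5, 253.6]
ee_rot: [0.001, 0.707, 0.707, 0.002]
force: [-0.5, 0.8, -5.7]
grip_width: 0.179
t 40.77 tcp [ 572.2 -283.5  253.6] z [ 0.004  0.001 -1.   ] yaw_y 0.001 F [-0.5  0.8 -5.7] w 0.179 j [-0.64  0.56  1.08  0.    1.5  -0.65]
```

View pics/s27.png

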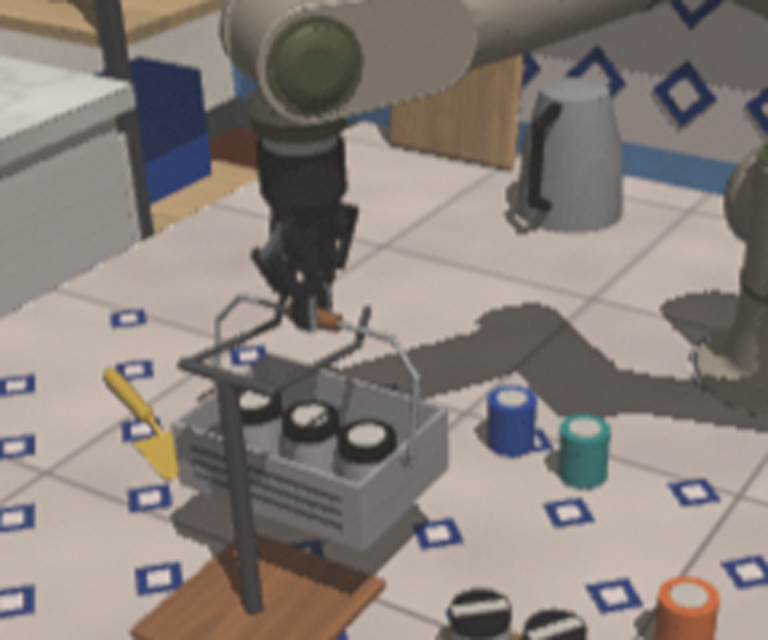

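Wire sits above the hooks' hollow, behind the upturned tips. Lowering the rest.

```bash
python3 -m creep '[{"grip":10,"linear":[0,0,2],"rot":[0,0,0]},{"grip":10,"linear":[0,0,2],"rot":[0,0,0]},{"grip":10,"linear":[0,0,2],"rot":[0,0,0]},{"grip":10,"linear":[0,0,2],"rot":[0,0,0]},{"grip":10,"linear":[0,0,1.5],"rot":[0,0,0]},{"grip":10,"linear":[0,0,0],"rot":[0,0,0]},{"grip":10,"linear":[0,0,0],"rot":[0,0,0]},{"grip":10,"linear":[0,0,0],"rot":[0,0,0]}]' 60
python3 -c "
from h import *
tilt()"
```

```text
time_s: 41.48
eef_pos: [573.4, -283.6, 245.0]
ee_rot: [0.003, 0.707, 0.708, 0.003]
force: [7.6, -0.5, -1.3]
grip_width: 0.179
t 41.48 tcp [ 573.4 -283.6  245. ] z [ 0.008 -0.001 -1.   ] yaw_y 0.001 F [ 7.6 -0.5 -1.3] w 0.179 j [-0.64  0.56  1.09  0.    1.48 -0.65]
```

```bash
python3 -m creep '[{"grip":10,"linear":[0,2,0],"rot":[0,0,0]},{"grip":10,"linear":[0,1,0],"rot":[0,0,0]},{"grip":10,"linear":[0,0,1],"rot":[0,0,0]},{"grip":10,"linear":[0,0,0],"rot":[0,0,0]},{"grip":10,"linear":[0,0,0],"rot":[0,0,0]}]' 60
python3 -c "
from h import *
tilt()
p,d=imaging.capture('scene'); crop(p,220,100,380,240,5,'pics/s28.png')"
```

```text
time_s: 41.9
eef_pos: [575.2, -283.4, 243.4]
ee_rot: [0.001, 0.707, 0.707, 0.002]
force: [-1.1, 1.6, 0.9]
grip_width: 0.185
t 41.9 tcp [ 575.2 -283.4  243.4] z [ 0.004  0.001 -1.   ] yaw_y 0.001 F [-1.1  1.6  0.9] w 0.185 j [-0.64  0.57  1.08  0.    1.48 -0.64]
```

View pics/s28.png

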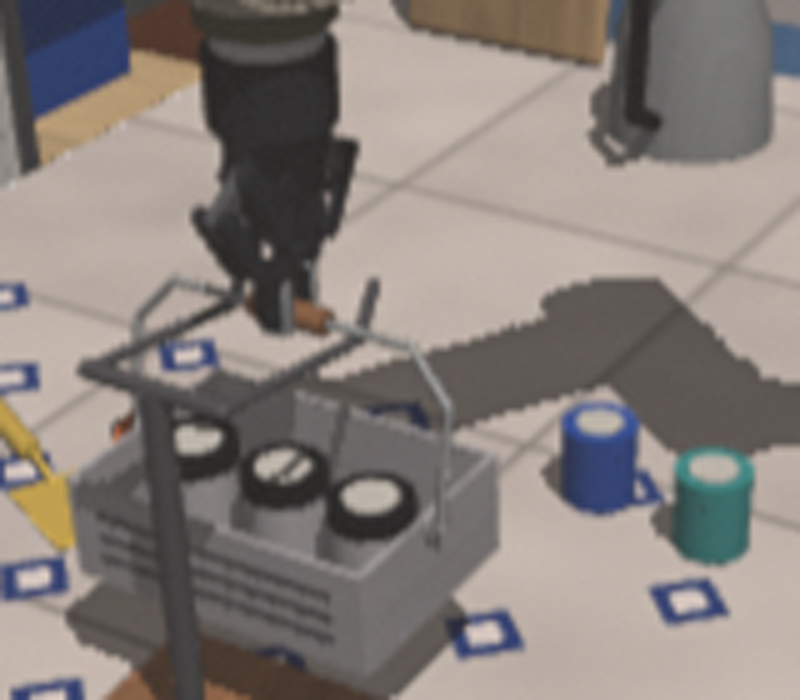

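```bash
python3 -m creep '[{"grip":19,"linear":[0,0,0],"rot":[0,0,0]},{"grip":22,"linear":[0,0,0],"rot":[0,0,0]},{"grip":26,"linear":[0,0,0],"rot":[0,0,0]},{"grip":32,"linear":[0,0,0],"rot":[0,0,0]},{"grip":38,"linear":[0,0,0],"rot":[0,0,0]},{"grip":42,"linear":[0,0,0],"rot":[0,0,0]},{"grip":42,"linear":[0,0,0],"rot":[0,0,0]},{"grip":42,"linear":[0,0,0],"rot":[0,0,0]}]' 20
python3 -c "
from h import *
tilt()
p,d=imaging.capture('scene'); crop(p,220,100,380,240,5,'pics/s29.png')
p,d=imaging.capture('wrist');  cv2.imwrite('pics/w29.png',p[:,:,::-1])"
```

```text
time_s: 42.62
eef_pos: [575.3, -283.4, 242.9]
ee_rot: [0.001, 0.707, 0.707, 0.002]
force: [-0.3, 0.1, -0.1]
grip_width: 0.497
t 42.62 tcp [ 575.3 -283.4  242.9] z [ 0.004  0.001 -1.   ] yaw_y 0.001 F [-0.3  0.1 -0.1] w 0.497 j [-0.64  0.57  1.08  0.    1.48 -0.64]
```

View pics/s29.png

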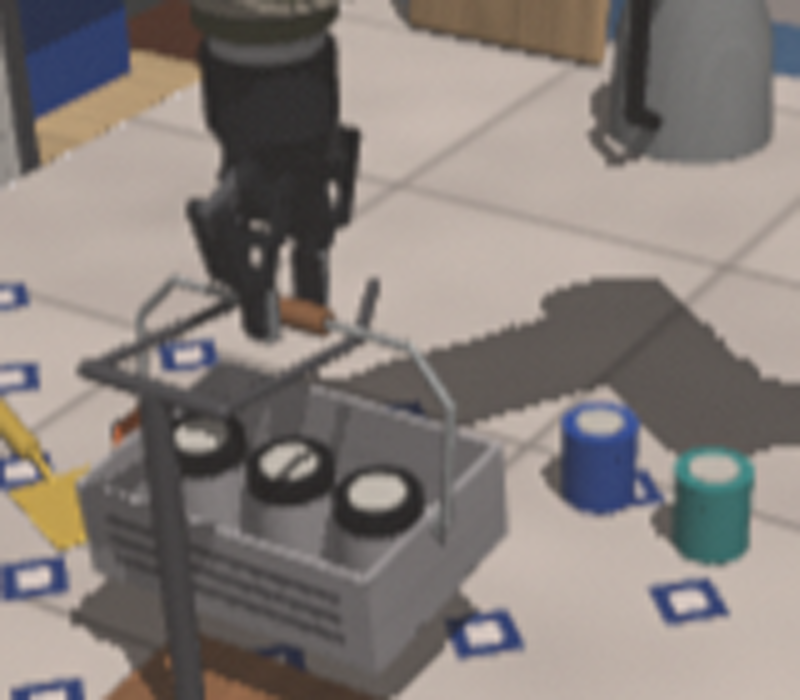

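View pics/w29.png

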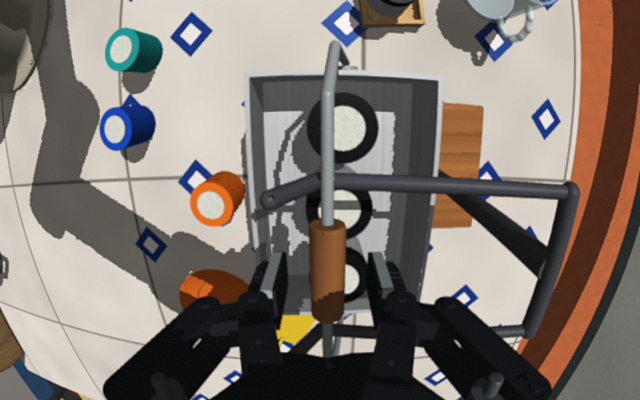

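```bash
python3 -m creep '[{"grip":42,"linear":[0,0,-8],"rot":[0,0,0]},{"grip":42,"linear":[0,0,-14],"rot":[0,0,0]},{"grip":42,"linear":[0,0,-20],"rot":[0,0,0]},{"grip":42,"linear":[0,0,-25],"rot":[0,0,0]},{"grip":42,"linear":[0,0,-30],"rot":[0,0,0]},{"grip":42,"linear":[0,0,-30],"rot":[0,0,0]},{"grip":42,"linear":[10,-30,0],"rot":[0,0,0]},{"grip":42,"linear":[20,-35,0],"rot":[0,0,0]},{"grip":42,"linear":[20,-35,0],"rot":[0,0,0]},{"grip":42,"linear":[20,-35,0],"rot":[0,0,0]},{"grip":42,"linear":[20,-35,0],"rot":[0,0,0]},{"grip":42,"linear":[20,-35,0],"rot":[0,0,0]}]' 20
python3 -m creep '[{"grip":42,"linear":[40,0,0],"rot":[0,0,0]},{"grip":42,"linear":[40,0,0],"rot":[0,0,0]},{"grip":42,"linear":[40,0,0],"rot":[0,0,0]},{"grip":42,"linear":[40,0,0],"rot":[0,0,0]},{"grip":42,"linear":[40,0,0],"rot":[0,0,0]},{"grip":42,"linear":[40,0,0],"rot":[0,0,0]},{"grip":42,"linear":[0,0,0],"rot":[0,0,0]},{"grip":42,"linear":[0,0,0],"rot":[0,0,0]}]' 20
python3 -c "
from h import *
tilt()
p,d,G=pots()
crop(p,230,120,460,290,3.4,'pics/t30.png')
m=(p[:,:,0].astype(int)-p[:,:,2]>35)&(G[:,:,2]>225)&(G[:,:,2]<300)&(G[:,:,0]>500)&(G[:,:,0]<640)
print(m.sum(),G[m].mean(0),G[m].min(0),G[m].max(0))
p,d=imaging.capture('scene'); crop(p,180,80,420,280,3.2,'pics/s30.png'); G=grid('scene',d)
m=(p[:,:,0].astype(int)-p[:,:,2]>45)&(G[:,:,2]>225)&(G[:,:,2]<300)&(G[:,:,0]>500)&(G[:,:,0]<640)
print(m.sum(),G[m].mean(0),G[m].min(0),G[m].max(0))"
```

```text
time_s: 43.72
eef_pos: [367.9, -172.4, 369.6]
ee_rot: [0.002, 0.707, 0.707, 0.002]
force: [0.0, -0.4, 1.4]
grip_width: 0.488
time_s: 44.38
eef_pos: [369.1, 68.0, 370.2]
ee_rot: [0.002, 0.705, 0.709, 0.002]
force: [-0.2, -0.8, 0.1]
grip_width: 0.493
t 44.38 tcp [369.1  68.  370.2] z [ 0.005  0.001 -1.   ] yaw_y 0.006 F [-0.2 -0.8  0.1] w 0.493 j [-0.13 -0.1   1.6   0.    1.63 -0.14]
[648.1 -65.7] [ 16  15 160] [56. 53. 50.]
[640.2   4.3] [ 15  16 167] [59. 56. 54.]
[534.6  84.1] [ 16  15 181] [164. 108.  56.]
[ 439.1 -314.3] [ 16  16 187] [155.  99.  53.]
[ 330.2 -119.4] [ 16  16 194] [ 69. 119. 112.]
[ 315.  -216.3] [ 16  16 196] [ 74.  92. 127.]
81 [ 575.33191096 -282.7890511   259.66477606] [ 566.46455844 -308.60065685  250.98317682] [ 639.98641345 -240.1673424   264.94230217]
55 [ 580.90074217 -278.84646161  260.1066585 ] [ 573.72594016 -305.79677533  253.67279978] [ 586.51632336 -256.13092711  263.94260303]
```

View pics/t30.png

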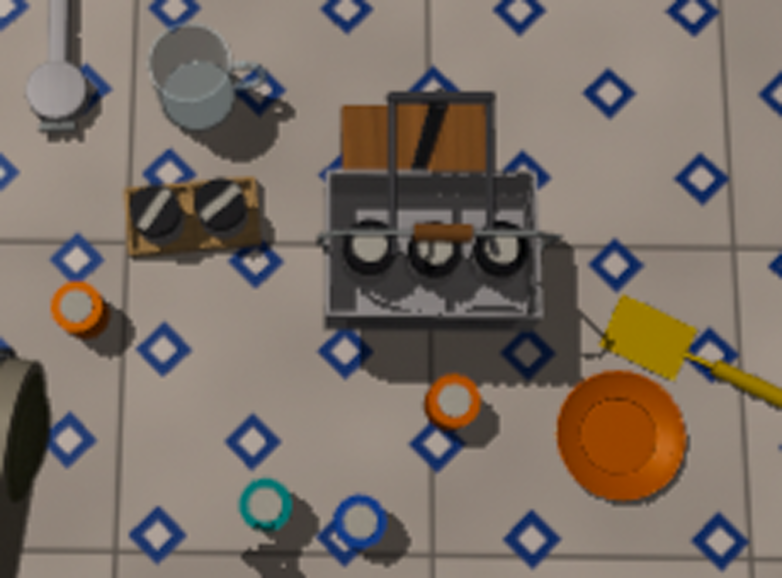

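View pics/s30.png

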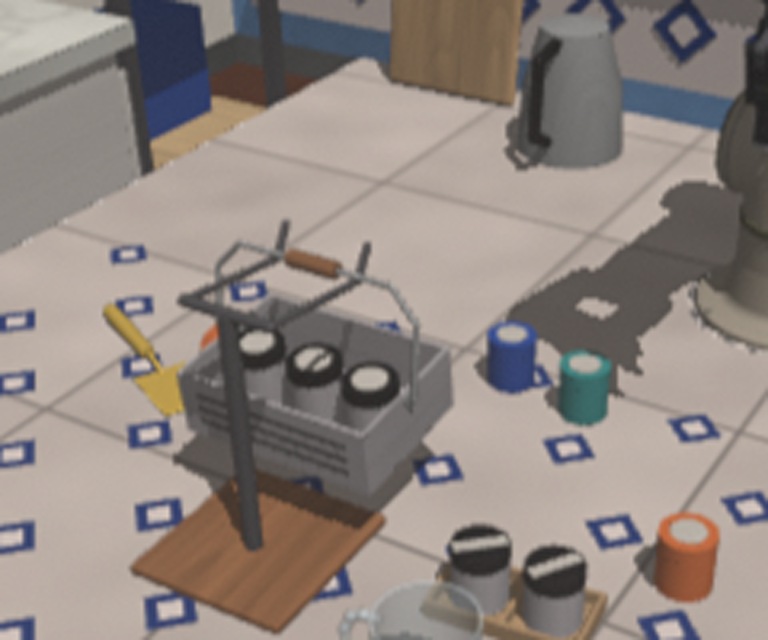

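```bash
python3 -m creep '[{"grip":42,"linear":[0,0,0],"rot":[0,0,0]},{"grip":42,"linear":[0,0,0],"rot":[0,0,0]},{"grip":42,"linear":[0,0,0],"rot":[0,0,0]},{"grip":42,"linear":[0,0,0],"rot":[0,0,0]},{"grip":42,"linear":[0,0,0],"rot":[0,0,0]},{"grip":42,"linear":[0,0,0],"rot":[0,0,0]}]' 20
python3 -c "
from h import *
p,d=imaging.capture('top'); G=grid('top',d)
for lo,hi in [(490,525),(630,665)]:
    m=(G[:,:,2]>110)&(G[:,:,2]<220)&(G[:,:,0]>lo)&(G[:,:,0]<hi)&(abs(G[:,:,1]+283)<105)
    P=G[m]; k=P[:,2]>np.percentile(P[:,2],70); print(m.sum(),P[k].mean(0).round(1))
for lo,hi in [(-395,-375),(-191,-170)]:
    m=(G[:,:,2]>110)&(G[:,:,2]<220)&(G[:,:,0]>500)&(G[:,:,0]<655)&(G[:,:,1]>lo)&(G[:,:,1]<hi)
    if m.sum(): print(lo,m.sum(),G[m].mean(0).round(1),np.percentile(G[m][:,2],90))
m=(p[:,:,0].astype(int)-p[:,:,2]>35)&(G[:,:,2]>225)&(G[:,:,2]<300)&(G[:,:,0]>500)&(G[:,:,0]<600)
print(m.sum(),np.median(G[m],0))
tilt()"
```

```text
time_s: 44.98
eef_pos: [369.5, 66.1, 369.4]
ee_rot: [0.001, 0.707, 0.707, 0.002]
force: [-0.4, -1.0, 0.0]
grip_width: 0.492
312 [ 512.1 -270.7  162.4]
300 [ 655.  -281.6  150.2]
-395 177 [ 576.3 -385.6  144. ] 159.66926626335808
-191 75 [ 575.1 -181.7  150.3] 162.11080268944326
79 [ 572.96431154 -283.51141601  260.37499414]
t 45.03 tcp [369.5  66.2 369.4] z [ 0.004  0.001 -1.   ] yaw_y 0.0 F [ 0.3 -0.1 -0.2] w 0.49 j [-0.14 -0.1   1.61  0.    1.63 -0.14]
```

```bash
python3 -c "
from rig import ctrl
print(ctrl.finish_job())"
```

```text
the job is handed in; nothing more can be done
None
```

The job is done and handed in at about 45 s on the robot's clock. All five pots were present. The three round-tag pots went into the caddy and the two bar-tag pots into a nest each. I then swung the bail upright with the caddy on the counter, carried the caddy by its grip and hung it on both hooks.

**Last checks before handing in:**
- **Hang:** the crossbar centre is within about 5 mm of hook_seat along the hooks and about 1 mm sideways. The caddy tilts about 0.09 rad and looked the same in pictures about half a second apart. I did not measure its clearance directly; from the height of its rim it should be about 80 mm above the counter.
- **Pots:** the three round-tag pots are in the caddy. The two bar-tag pots stand upright about 2–3 mm from their nest centres.
- **Bystanders:** the look-alike pots' measured positions did not change. The jug, squeezer, saucer and spatula looked unmoved; I judged those from the pictures only. The gripper was well clear of everything.

**Checks that disagreed:**
- **Camera offset:** the wrist camera and the top camera differed by 2–4 mm, and by more at the edge of the wrist picture. I aimed mainly by the top camera.
- **Bail force:** when the bail came upright, the gripper pushed down on it with about 21 N for a moment. I eased that off before lifting.
- **Seating:** as the wire settled it pressed against the hooks' upturned ends with about 8 N, until I moved it 3 mm towards the post.

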